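# Unlock, load and start the bench rocker

## Robot

A 6-joint arm with a two-finger parallel gripper is mounted at the origin on the work surface. World frame = base frame: x ahead of the robot, y to its left, z up, the work surface at z = 0. Lengths are in m, angles in rad, forces in N, time in s.
With the tool pointing down it reaches from about 0.325 to 0.85 m from the base axis. Payload 4.4 kg.
Tool frame: the origin (TCP) lies at the very end of the fingers, on their centre line; the grasp point (between the pads) lies 19 mm behind it; z points along the fingers, y is the line along which they close (so a half turn about z gives the same grasp; the last joint's range is limited). The gripper opens to 94 mm and grips with 3 to 60 N. Pads are 16 mm wide; open, the fingers measure 119 mm over their backs; the gripper's body (75 mm by 177 mm) begins 78 mm behind the grasp point.
Start: joints at [-1.482, 0.207, 1.542, -0, 1.393, -0.15], TCP at [0.137, -0.559, 0.205] pointing down, gripper open.
Joint ranges: [-2.73, 2.73], [-0.86, 2.22], [0.23, 2.46], [-1.11, 4.25], [0.08, 2.63], [-2.82, 2.82]. Speed limits (rad/s): [2.79, 2.79, 3.14, 3.14, 3.14, 3.14].

## Interface

Orientations are given as [roll, pitch, yaw] about the fixed x, y, z axes, in that order (R = Rz(yaw) Ry(pitch) Rx(roll)).
In Python, from bench import get_state, get_image, close_job gives the robot as it stands.
- The arm moves only by the shell command python3 -m inch 'ROWS' [FORCE]. ROWS is JSON, one flat list of numbers, 7 for each row, row after row: the shift along the tool's x, y, z scaled (see below), then the turn, a rotation vector about the tool's x, y, z scaled (see below), then the closure, from -1 (fully open) to 1 (shut). In form: [x, y, z, ax, ay, az, claw, x, y, z, ax, ay, az, claw, ...]. A call has 1 to 8 rows; each row is the pose to reach, as a shift and turn from the pose commanded when the call began, along the tool's axes at that moment, turning the shorter way round; what a row does not reach only later rows make up. The controller multiplies each number of a shift by 100 mm and each number of a turn by pi rad. A row lasts 1/12 s, in which the tool goes at most 41.7 mm and 7.16 degrees, less where a joint would pass 70% of its speed; a pose out of reach is approached as far as the arm can. A call with a number of a shift or a turn outside -1 to 1 is refused whole. A call with a gripper value outside its range is refused whole. The fingers move at their own pace and stop on an object; FORCE is the grip in N (left out, the last holds). Time passes only in rows, so rows that repeat a pose let the fingers close. It gives the time, the measured TCP pose, the force, the opening and the grip force at its end, in the units of the state.
- get_state(): the state, without advancing time (a new reading comes with each control period).
- get_image(name): name is "scene" or "top"; returns a dict with "frame" (480x640x3 uint8, red, green, blue), "fx", "fy", "cx", "cy" (pixels), "rvec" (rotation vector, rad) and "tvec" (3), from world to camera coordinates, as OpenCV has them. Camera axes: x right, y down, z forward; pixel columns grow to the right and rows downward; lengths in m; the calibration is good to about 2 mm. A picture is of the moment at which its call begins. There is no depth.
- close_job(): hands the job in; it is judged then, once.
The state is a dict: "time_s": time; "qpos": joint angles; "dq": joint speeds; "tau": joint torques, N m; "tool_pos": TCP position; "ee_rot": TCP orientation; "force": force on the tool from outside, world axes, zero at the start; "moment": the same for the moment, N m; "width": finger opening in m; "grip_force": force on a finger pad.
Only numpy, scipy, OpenCV 4.12 (cv2) and the standard library are available. Lean on these libraries where they do the work, as an engineer would, in place of code of your own. Each camera call takes 0.05 s, during which the arm holds its last target. There are 200 camera calls.

## Task

Get the bench rocker going: slide its transport lock all the way to its end stop on the robot's left, then lift the freed transport brace off the platform and lay it flat and centred along the parking rail. Next lay every culture bottle flat on a sloped pad of its own, any pad, centred on it with the cap uphill and the base end close to the lip; only when all of them are loaded, turn the start knob clockwise until it clicks past its detent. Leave the other things on the bench where they are.

Things in the scene. Friction and masses are not known exactly. Their poses are not given: they have to be found in the camera images.
- rocker: the bench rocker, cream housing 210 deep x 330 wide, fixed. Origin: centre of its underside on the bench; x away from the robot, y to the left, z up. Front control ledge 70 mm high; behind it the fixed platform slopes up away from the robot at 0.26 rad
- platform: fixed sloped steel platform, 122 x 312; origin at the middle of its low edge on the plate's top face, x up the slope, z square to it. Four narrow pads 74 mm apart: each 36 wide (narrower than a bottle), 89 long, top 10 mm above the plate, a lip 8 mm high across its low end. Between and beside the pads stand guide pins, 6 thick, tops 10 above the pads, level with the ends of the bottle bodies
- lock (a joint): transport lock: sliding grip on the front ledge, in m; 0 = locked, grows as the grip slides to the rocker's left (+y of the rocker), 0.080 = left end stop (free). Slides with about 2 N of friction and stays where it is left. A steel tongue on the grip covers the brace's tab while locked
- lock_grip (a point): centre of the top of the lock's black upright grip: 24 wide along the slide direction (y), 30 deep (x), standing 51 high above the ledge, so its sides are free to pinch down to 35 mm below this point. Axes as the rocker's. The steel tongue (16 wide) leaves its far side 16 to 21 mm below this point
- knob (a joint): start knob angle in rad; 0 = off, grows clockwise seen from above, end stop 1.2. Spring detent: an over-centre spring pushes back (about 0.12 N m at the start, less later) until its crest at 0.6, then snaps on to 1.2 and stays there
- knob_grip (a point): centre of the top face of the start knob's bar grip, on its turning axis. The bar is 48 long (this point's x), 14 thick (its y), 28 high below this point, on a round black skirt. The point turns with the knob; at joint 0 its axes are the rocker's
- brace: aluminium transport brace, a bar 120 long (its y) x 36 wide (its x) on two feet, 34 high in all (the upper 20 solid throughout), 350 g, with a tab 24 wide and 6 thick sticking out 26 mm at the foot of the middle of its -x side. Origin: centre of the underside. Starts lying across the two middle pads on the slope, feet between guide pins, tab towards the robot under the lock's tongue
- rail_top (a point): centre of the top face of the parking rail: a steel bar on a foot on the bench, top face 26 wide (x) x 140 long (y), 46 above the bench, level. The brace's y goes along this y, its underside on this face (either way round); the rail is narrower than the brace
- bottle1: a flat closed culture bottle: milky box body 60 long x 44 wide x 26 high, then a shoulder, neck and round screw cap (24 diameter), 94 long in all, about 80 g. Origin: centre of the underside of the 60 mm box body (also near its centre of mass). +x points along the bottle to the cap, z up. May be absent (None from the start). Starts lying flat on the bench
- bottle1_cap (a point): centre of the cap's end face of bottle1, 64 mm from the bottle's origin along its x, 13 mm above its underside
- bottle2: a flat closed culture bottle: milky box body 60 long x 44 wide x 26 high, then a shoulder, neck and round screw cap (24 diameter), 94 long in all, about 80 g. Origin: centre of the underside of the 60 mm box body (also near its centre of mass). +x points along the bottle to the cap, z up. May be absent (None from the start). Starts lying flat on the bench
- bottle2_cap (a point): centre of the cap's end face of bottle2, 64 mm from the bottle's origin along its x, 13 mm above its underside
- bottle3: a flat closed culture bottle: milky box body 60 long x 44 wide x 26 high, then a shoulder, neck and round screw cap (24 diameter), 94 long in all, about 80 g. Origin: centre of the underside of the 60 mm box body (also near its centre of mass). +x points along the bottle to the cap, z up. May be absent (None from the start). Starts lying flat on the bench
- bottle3_cap (a point): centre of the cap's end face of bottle3, 64 mm from the bottle's origin along its x, 13 mm above its underside
- bottle4: a flat closed culture bottle: milky box body 60 long x 44 wide x 26 high, then a shoulder, neck and round screw cap (24 diameter), 94 long in all, about 80 g. Origin: centre of the underside of the 60 mm box body (also near its centre of mass). +x points along the bottle to the cap, z up. May be absent (None from the start). Starts lying flat on the bench
- bottle4_cap (a point): centre of the cap's end face of bottle4, 64 mm from the bottle's origin along its x, 13 mm above its underside
- pad1 (a point): pad 1 of four on the platform, from the robot's left (+y) to right. This point: on the pad's top face, exactly where a bottle's origin goes when its base end is about 2 mm from the lip. Its x points up the slope (away from the robot, tilted up 0.26 rad), y across, z square to the slope
- pad2 (a point): pad 2 of four on the platform, from the robot's left (+y) to right. This point: on the pad's top face, exactly where a bottle's origin goes when its base end is about 2 mm from the lip. Its x points up the slope (away from the robot, tilted up 0.26 rad), y across, z square to the slope
- pad3 (a point): pad 3 of four on the platform, from the robot's left (+y) to right. This point: on the pad's top face, exactly where a bottle's origin goes when its base end is about 2 mm from the lip. Its x points up the slope (away from the robot, tilted up 0.26 rad), y across, z square to the slope
- pad4 (a point): pad 4 of four on the platform, from the robot's left (+y) to right. This point: on the pad's top face, exactly where a bottle's origin goes when its base end is about 2 mm from the lip. Its x points up the slope (away from the robot, tilted up 0.26 rad), y across, z square to the slope
- reagent: bystander, leave alone: reagent bottle 70 diameter x 150 high; origin at the centre of its underside
- tipbox: bystander, leave alone: grey box 85 x 120 x 60; origin at the centre of its underside
- beaker: bystander, leave alone: white beaker 80 diameter x 100 high; origin at the centre of its underside
Mind the look-alikes: they are no part of the job. What is shaped like the bottle2 but black is not meant. Leave any blue look-alike of the part that bears rail_top alone.

How it is judged:
On the way, in this order (a step that is already met when the one before it is completed fails the run):
1. the transport lock is at its left end stop (value of joint lock above 0.076 m), for 0.2 s.
2. the brace lies released and flat along the parking rail (x of brace in the frame of rail_top between -0.01 and 0.01 m and y of brace in the frame of rail_top between -0.025 and 0.025 m and z of brace in the frame of rail_top between -0.006 and 0.006 m and angle between the y axis of brace and the y axis of rail_top, either way round below 0.25 rad and angle between brace's own z axis and vertical below 0.1 rad and contact force between brace and the fingers below 0.1 N), for 0.3 s.
3. every bottle lies released on a pad, cap uphill ((distance between bottle1 and pad1 below 0.016 m or distance between bottle1 and pad2 below 0.016 m or distance between bottle1 and pad3 below 0.016 m or distance between bottle1 and pad4 below 0.016 m) and angle between the z axis of each of bottle1, bottle2, bottle3, bottle4 and the z axis of platform, either way round below 0.15 rad and angle between the x axis of each of bottle1, bottle2, bottle3, bottle4 and the x axis of platform, either way round below 0.3 rad and x of each of bottle1_cap, bottle2_cap, bottle3_cap, bottle4_cap in the frame of platform above 0.085 m and (distance between bottle2 and pad1 below 0.016 m or distance between bottle2 and pad2 below 0.016 m or distance between bottle2 and pad3 below 0.016 m or distance between bottle2 and pad4 below 0.016 m) and (distance between bottle3 and pad1 below 0.016 m or distance between bottle3 and pad2 below 0.016 m or distance between bottle3 and pad3 below 0.016 m or distance between bottle3 and pad4 below 0.016 m) and (distance between bottle4 and pad1 below 0.016 m or distance between bottle4 and pad2 below 0.016 m or distance between bottle4 and pad3 below 0.016 m or distance between bottle4 and pad4 below 0.016 m) and contact force between each of bottle1, bottle2, bottle3, bottle4 and the fingers below 0.1 N and x of brace in the frame of rail_top between -0.01 and 0.01 m and y of brace in the frame of rail_top between -0.025 and 0.025 m and z of brace in the frame of rail_top between -0.006 and 0.006 m and angle between the y axis of brace and the y axis of rail_top, either way round below 0.25 rad and angle between brace's own z axis and vertical below 0.1 rad), for 0.3 s.
4. the start knob has clicked past its detent (value of joint knob above 1.05 rad), for 0.2 s.
At the end, for the whole second after the job is handed in: lock within 4 mm of its left end stop; brace flat on the parking rail, within 10 mm across, 25 mm along and 0.25 rad; every present bottle at rest on a pad, its origin within 16 mm of the pad point, flat on it (0.15 rad), along the slope (0.3 rad) with the cap uphill; knob beyond 1.05 rad (value of joint lock above 0.076 m and x of brace in the frame of rail_top between -0.01 and 0.01 m and y of brace in the frame of rail_top between -0.025 and 0.025 m and z of brace in the frame of rail_top between -0.006 and 0.006 m and angle between the y axis of brace and the y axis of rail_top, either way round below 0.25 rad and angle between brace's own z axis and vertical below 0.1 rad and (distance between bottle1 and pad1 below 0.016 m or distance between bottle1 and pad2 below 0.016 m or distance between bottle1 and pad3 below 0.016 m or distance between bottle1 and pad4 below 0.016 m) and angle between the z axis of each of bottle1, bottle2, bottle3, bottle4 and the z axis of platform, either way round below 0.15 rad and angle between the x axis of each of bottle1, bottle2, bottle3, bottle4 and the x axis of platform, either way round below 0.3 rad and x of each of bottle1_cap, bottle2_cap, bottle3_cap, bottle4_cap in the frame of platform above 0.085 m and (distance between bottle2 and pad1 below 0.016 m or distance between bottle2 and pad2 below 0.016 m or distance between bottle2 and pad3 below 0.016 m or distance between bottle2 and pad4 below 0.016 m) and (distance between bottle3 and pad1 below 0.016 m or distance between bottle3 and pad2 below 0.016 m or distance between bottle3 and pad3 below 0.016 m or distance between bottle3 and pad4 below 0.016 m) and (distance between bottle4 and pad1 below 0.016 m or distance between bottle4 and pad2 below 0.016 m or distance between bottle4 and pad3 below 0.016 m or distance between bottle4 and pad4 below 0.016 m) and linear speed of each of bottle1, bottle2, bottle3, bottle4, brace below 0.03 m/s and value of joint knob above 1.05 rad); the robot touches nothing.
It fails at once if the reagent is knocked or moved by more than 30 mm (distance of reagent from where it was at the start of the episode above 0.03 m).
It fails at once if the tipbox is knocked or moved by more than 30 mm (distance of tipbox from where it was at the start of the episode above 0.03 m).
It fails at once if the beaker is knocked or moved by more than 30 mm (distance of beaker from where it was at the start of the episode above 0.03 m).
Of bottle1, bottle2, bottle3, bottle4 only 3 to 4 are there at a start; the rules pass over those that are not, and their reading is None.
At some moment in a run one of bottle1, bottle2, bottle3, bottle4 may be knocked a few centimetres aside while the robot is not near it.
It also fails if it takes over 210 s, if anything falls off the work surface, if the arm or the gripper's body presses on something with over 40 N, if the wrist force passes 120 N, or if a joint passes its speed limit or range.

## Working session

There is one attempt and no reset: what is moved stays moved. The work goes in short steps, Python scripts to look and compute and a shell command to move; the robot and the scene stay as the last step left them, time stands still between calls to the robot, and variables do not carry over. Pictures are saved under pics/ and viewed, at most 14 in all, crops included, and the job is handed in when it is done.

```bash
ls; mkdir -p pics
python3 - <<'E'
from bench import *
import cv2
for n in("scene","top"):
    d=get_image(n); cv2.imwrite(f"pics/{n}0.png",d["frame"][:,:,::-1]); print(n,[d[k] for k in("fx","fy","cx","cy","rvec","tvec")])
print(get_state())
E
```

```text
pics
scene [470.1501318444618, 470.1501318444618, 320.1344524896942, 232.4302940372937, array([ 0.94934838,  2.483112  , -1.03107259]), array([ 0.35299444, -0.22672054,  1.29132245])]
top [531.2833653828144, 531.2833653828144, 312.806821591397, 233.84101329810173, array([ 2.15394946, -2.20683869,  0.13515467]), array([0.07536139, 0.56672627, 1.2900975 ])]
{'time_s': 0.1, 'qpos': array([-1.48150238e+00,  2.07320710e-01,  1.54277339e+00,  3.48971228e-06,
        1.39351720e+00, -1.50523047e-01]), 'dq': array([ 1.62771512e-04, -2.42760860e-03, -3.25308554e-03, -1.16795132e-03,
       -4.40673342e-05, -5.38314799e-06]), 'tau': array([ 1.55762446e-04, -3.71863246e+01, -2.82293129e+01,  7.00357882e-02,
        3.11429822e-02, -4.76608432e-05]), 'tool_pos': array([ 0.13648935, -0.55782684,  0.20443281]), 'ee_rot': array([-3.13959735e+00, -3.06101167e-04,  2.39816073e-01]), 'force': array([ 0.33525674,  0.07342326, -0.26344358]), 'moment': array([-0.09297555, -0.01624148, -0.02968166]), 'grip_force': 0.0, 'width': 0.09387560825824834}
```

View pics/scene0.png

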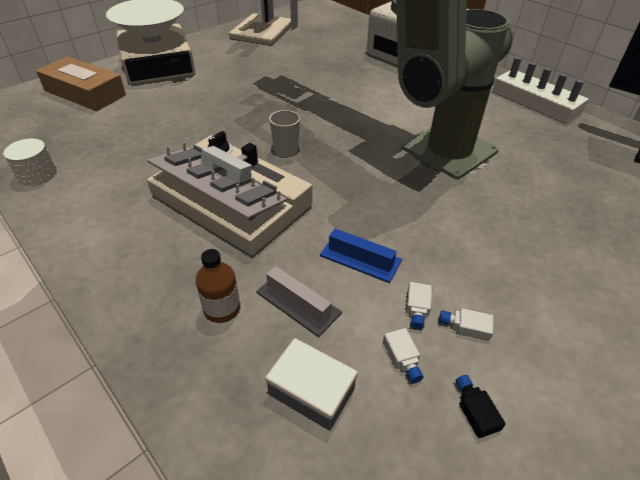

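View pics/top0.png

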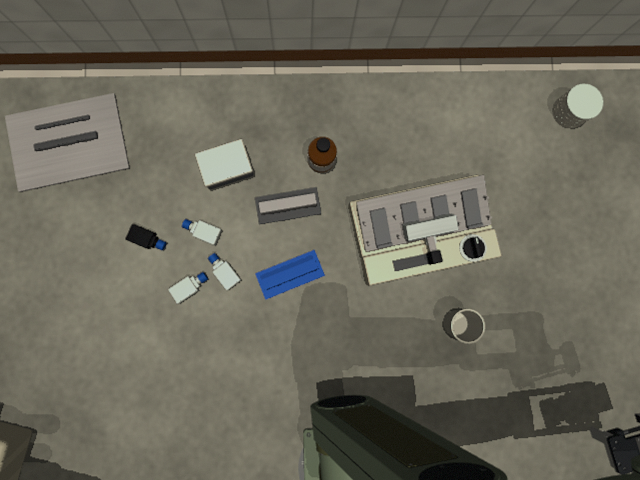

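The scene view shows the rocker, brace and lock at about (230,180), the grey rail at (300,300), the blue look-alike at (360,255), three white bottles at (420,300), (470,322) and (403,352), and the black one at (480,405). The top view shows the rocker at (425,230), the rail at (288,205), and the bottles at (205,232), (225,273) and (186,289).

```bash
cat > h.py <<'E'
import numpy as np, cv2, json
from bench import *
from scipy.spatial.transform import Rotation as R
def ray(d,u,v,z):
    K=np.array([[d["fx"],0,d["cx"]],[0,d["fy"],d["cy"]],[0,0,1]]); M=cv2.Rodrigues(np.array(d["rvec"]))[0]; t=np.array(d["tvec"])
    c=-M.T@t; r=M.T@np.linalg.inv(K)@np.array([u,v,1.]); return c+r*(z-c[2])/r[2]
def proj(d,P):
    K=np.array([[d["fx"],0,d["cx"]],[0,d["fy"],d["cy"]],[0,0,1]])
    return cv2.projectPoints(np.array(P,float).reshape(-1,3),np.array(d["rvec"]),np.array(d["tvec"]),K,None)[0].reshape(-1,2)
def move(p,rpy):
    "delta in move units from measured pose to pos p, orientation rpy"
    s=get_state(); A=R.from_euler("xyz",s["ee_rot"]); B=R.from_euler("xyz",rpy)
    return np.round(A.inv().apply(np.array(p)-s["tool_pos"])/.1,3),np.round((A.inv()*B).as_rotvec()/np.pi,4)
E
python3 - <<'E'
from h import *
d=get_image("top"); f=d["frame"]
a=cv2.resize(f[165:295,340:510],None,fx=4.6,fy=4.6,interpolation=3); cv2.imwrite("pics/rk.png",a[:,:,::-1])
a=cv2.resize(f[180:310,120:335],None,fx=3.7,fy=3.7,interpolation=3); cv2.imwrite("pics/bt.png",a[:,:,::-1])
hsv=cv2.cvtColor(f,cv2.COLOR_RGB2HSV)
def blobs(m,lo):
    n,l,s,c=cv2.connectedComponentsWithStats(m.astype(np.uint8))
    for i in range(1,n):
        if s[i,4]>lo:
            r=cv2.minAreaRect(np.argwhere(l==i)[:,::-1].astype(np.float32)); print(s[i,4],c[i].round(1),r)
sub=np.zeros(f.shape[:2],bool); sub[130:310,100:500]=1
print("white");blobs((f.min(2)>150)&(hsv[...,1]<40)&sub,60)
print("blue");blobs((hsv[...,0]>100)&(hsv[...,0]<125)&(hsv[...,1]>150)&(f[...,2]>60)&sub,25)
print("cream");blobs((hsv[...,0]>18)&(hsv[...,0]<35)&(hsv[...,1]>35)&(f[...,0]>150)&sub,60)
d=get_image("scene"); f=d["frame"]
hsv=cv2.cvtColor(f,cv2.COLOR_RGB2HSV)
print("caps");blobs((hsv[...,0]>100)&(hsv[...,0]<125)&(hsv[...,1]>150)&(f[...,2]>60),25)
E
```

```text
white
1616 [223. 162.] ((222.85488891601562, 162.0464630126953), (33.37294006347656, 48.76411437988281), 72.25532531738281)
706 [431.9 227.5] ((431.8941345214844, 227.47386169433594), (14.195121765136719, 50.56097412109375), 77.31961059570312)
423 [204.6 231.5] ((203.22337341308594, 230.88609313964844), (28.93698501586914, 16.589813232421875), 22.380136489868164)
171 [471.9 248.6] ((473.0, 247.5), (27.0, 26.0), 90.0)
442 [224.8 274.2] ((223.8000030517578, 272.8999938964844), (29.600000381469727, 17.0), 53.13010025024414)
435 [183.3 288.7] ((184.88461303710938, 287.576904296875), (16.36365509033203, 30.785860061645508), 56.30992889404297)
blue
55 [185.9 223.9] ((185.90000915527344, 223.8000030517578), (6.640782833099365, 7.905693531036377), 18.434947967529297)
66 [159.7 244.3] ((159.80001831054688, 244.39999389648438), (8.049844741821289, 8.049844741821289), 26.56505012512207)
1732 [289.6 274.2] ((289.6896667480469, 274.22412109375), (27.668611526489258, 63.507816314697266), 68.19859313964844)
55 [212.9 257.8] ((212.76919555664062, 257.6538391113281), (6.37905216217041, 8.320503234863
[... 580 characters left out ...]
5, 59.22405242919922), 77.6192398071289)
142 [413.1 249.7] ((404.77801513671875, 252.7975311279297), (9.00975227355957, 43.09315490722656), 77.90524291992188)
caps
1464 [362. 255.] ((361.41961669921875, 254.13540649414062), (77.30461883544922, 31.015047073364258), 21.250505447387695)
103 [444.7 316.5] ((444.65386962890625, 316.73077392578125), (9.805806159973145, 10.982503890991211), 11.309932708740234)
96 [417.7 319.1] ((417.5, 319.5), (9.0, 11.0), 90.0)
126 [413.6 372.8] ((413.60003662109375, 372.7000427246094), (10.733125686645508, 12.074766159057617), 63.43495178222656)
131 [463.2 381.1] ((463.300048828125, 381.10003662109375), (11.180339813232422, 12.074767112731934), 63.43495178222656)
```

View pics/rk.png

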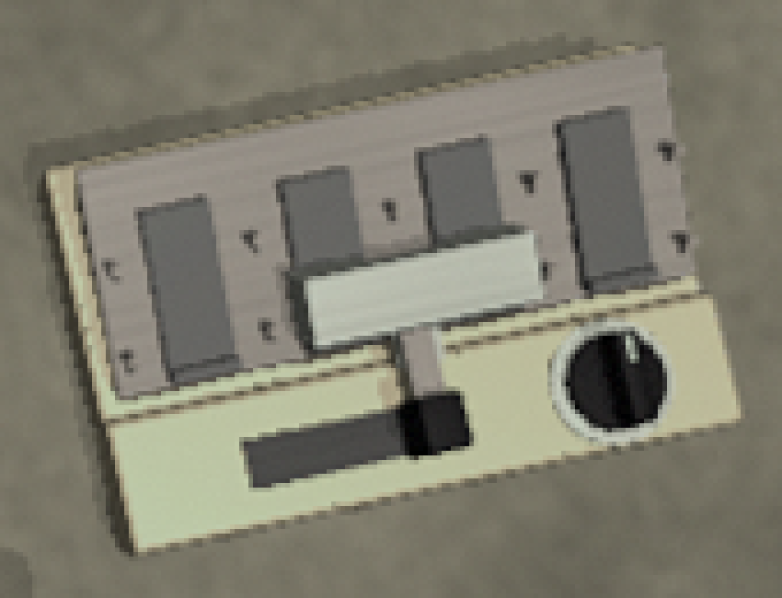

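View pics/bt.png

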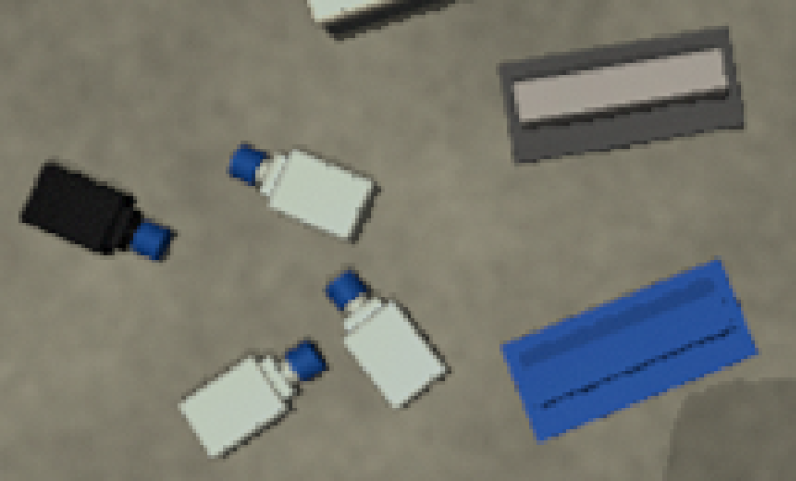

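The rocker crop shows the ledge front corners at (133,552) and (742,418). It also shows four grey pads, the brace's top face at (302,278), (535,232), (543,295) and (315,350), the lock grip at about (435,425), and the knob at (615,380). The bottle crop shows the rail's top face, (515,83) to (727,48) along its back edge, and three bottles with blue caps. I'll zoom the scene view on the rocker to triangulate heights.

Run:
```python
from h import *
d=get_image("top")
C=lambda u,v,z:ray(d,340+(u+.5)/4.6-.5,165+(v+.5)/4.6-.5,z)
B=lambda u,v,z:ray(d,120+(u+.5)/3.7-.5,180+(v+.5)/3.7-.5,z)
def pr(n,pts): 
    print(n,*[np.round(p[:2]*1000,1) for p in pts]); return pts
M=cv2.Rodrigues(d["rvec"])[0]; print("cam",-M.T@d["tvec"])
p=pr("ledgefront",[C(133,552,.07),C(742,418,.07)]); v=p[0]-p[1]; print(np.linalg.norm(v),np.arctan2(-v[0],v[1]))
p=pr("ledgeback",[C(105,418,.07),C(710,292,.07)]);v=p[0]-p[1]; print(np.linalg.norm(v),np.arctan2(-v[0],v[1]))
pr("slot",[C(243,438,.07),C(252,488,.07)])
pr("knob skirt",[C(613,383,.075)]); 
pr("rail",[B(515,83,.046),B(727,48,.046),B(727,87,.046),B(520,125,.046)])
for n,b,c in(("A",(320.5,197),(247,165)),("B",(394,355),(348,290)),("C",(236,408),(306,361))):
    q=pr(n,[B(*b,.026),B(*c,.02)]); v=q[1]-q[0]; print(np.arctan2(v[1],v[0]),np.linalg.norm(v))
d=get_image("scene"); a=cv2.resize(d["frame"][120:255,140:325],None,fx=4.3,fy=4.3,interpolation=3); cv2.imwrite("pics/rs.png",a[:,:,::-1])
M=cv2.Rodrigues(d["rvec"])[0]; print("cam",-M.T@d["tvec"])
```

```text
cam [0.43624458 0.09361588 1.33870695]
ledgefront [439.5 -67.1] [ 501.3 -389.3]
0.328095312024282 0.1893836626610442
ledgeback [509.3 -55. ] [ 568.  -376.4]
0.32675613130744857 0.18058496655426964
slot [ 497.1 -126.6] [ 471.  -130.3]
knob skirt [ 520.9 -320.7]
rail [648.  192.6] [668.5  51.3] [642.3  52. ] [619.8 189.7]
A [577.1 325. ] [600.5 375.2]
1.1339655352534155 0.055650167402948834
B [470.5 277. ] [514.8 308.1]
0.6124373336841755 0.05442302182559897
C [438.2 381.4] [468.1 336.3]
-0.9841589956813097 0.054457490963539294
cam [0.99313244 0.55575106 0.74050636]
```

View pics/rs.png

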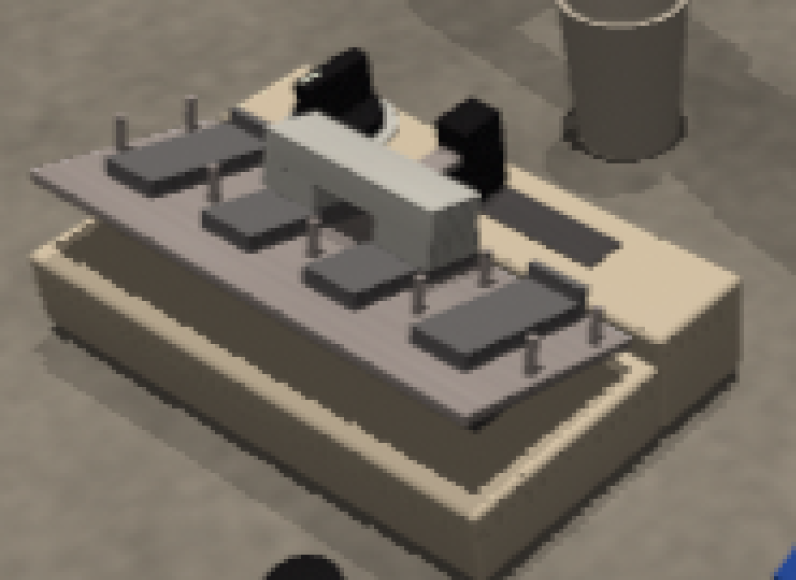

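The enlarged scene view shows pad 1's far edge from (412,328) to (465,357), pad 4's far edge from (107,158) to (150,183), the lock grip's top centred at (471,118), and the knob bar's top from (305,85) to (360,52).

Run:
```python
from h import *
dt=get_image("top");ds=get_image("scene")
T=lambda u,v:(340+(u+.5)/4.6-.5,165+(v+.5)/4.6-.5)
S=lambda u,v:(140+(u+.5)/4.3-.5,120+(v+.5)/4.3-.5)
yaw=.185;O=np.array([.5736,-.2089,0]);Rk=R.from_euler("z",yaw)
def tri(n,t,s):
    ls=[]
    for d,(u,v) in((dt,T(*t)),(ds,S(*s))):
        ls.append((ray(d,u,v,0),ray(d,u,v,.3)))
    A=[];b=[]
    for p,q in ls:
        w=(q-p)/np.linalg.norm(q-p);P=np.eye(3)-np.outer(w,w);A.append(P);b.append(P@p)
    X=np.linalg.lstsq(np.vstack(A),np.hstack(b),rcond=None)[0]
    e=np.linalg.norm(A[0]@X-b[0])*2
    print(n,(X*1000).round(1),"rocker",(Rk.inv().apply(X-O)*1000).round(1),"gap",round(e*1000,1)); return X
tri("plat FL",(80,172),(470,415));tri("plat NL",(118,396),(635,342));tri("plat FR",(662,45),(30,178))
tri("pad1 F r",(207,197),(412,328));tri("pad1 F l",(137,210),(465,357))
tri("pad4 F r",(627,110),(107,158));tri("pad4 F l",(560,122),(150,183))
tri("pad2F r",(348,168),(303,268)); tri("pad2F l",(279,182),(352,296))
tri("brace left far",(302,278),(427,212));tri("brace left near",(315,350),(480,195));tri("brace r far",(535,232),(265,132))
tri("ledge NL",(133,552),(740,285));tri("slot",(243,438),(590,263))
for c in((438,125),(473,98),(503,112),(470,137)):
    print("grip",(Rk.inv().apply(ray(ds,*S(*c),.121)-O)*1000).round(1))
X=Rk.inv().apply(ray(dt,*T(613,383),.075)-O);print("knob",X)
```

```text
plat FL [632.2 -41.4 108.7] rocker [ 88.4 153.9 108.7] gap 1.9
plat NL [519.6 -60.8  76.7] rocker [-25.8 155.5  76.7] gap 1.6
plat FR [ 693.5 -346.5  104.1] rocker [  92.6 -157.3  104.1] gap 0.1
pad1 F r [ 618.  -105.9  111.9] rocker [ 62.6  93.1 111.9] gap 0.3
pad1 F l [612.2 -70.  113.6] rocker [ 63.5 129.5 113.6] gap 0.5
pad4 F r [ 658.7 -323.7  112.6] rocker [  62.5 -128.5  112.6] gap 1.0
pad4 F l [ 653.1 -288.7  113.1] rocker [ 63.5 -93.1 113.1] gap 1.1
pad2F r [ 631.7 -178.9  111.9] rocker [ 62.6  18.8 111.9] gap 0.6
pad2F l [ 625.7 -143.5  112.4] rocker [ 63.2  54.7 112.4] gap 1.8
brace left far [ 574.1 -149.1  134.3] rocker [ 11.5  58.7 134.3] gap 2.7
brace left near [ 538.5 -156.   123.6] rocker [-24.7  58.5 123.6] gap 2.0
brace r far [ 594.5 -268.   128.9] rocker [  9.6 -61.9 128.9] gap 0.7
ledge NL [440.2 -68.3  66.3] rocker [-105.3  162.8   66.3] gap 2.0
slot [ 496.6 -125.3   76.6] rocker [-60.3  96.3  76.6] gap 0.6
grip [-58.3  -5.1 121. ]
grip [-88.3  -8.  121. ]
grip [-88.5  13.7 121. ]
grip [-60.8  15.8 121. ]
knob [-0.07236563 -0.10016463  0.075     ]
```

```bash
python3 -m inch '[0,0,0,0,0,0.0174,-1, 0,0,0,0,0,0.0174,-1]' 30
python3 -m inch '[0.84,-0.533,0,0,0,0,-1,0.84,-0.533,0,0,0,0,-1,0.84,-0.533,0,0,0,0,-1,0.84,-0.533,0,0,0,0,-1]'
python3 -m inch '[0.84,-0.533,0,0,0,0,-1,0.84,-0.533,0,0,0,0,-1,0.84,-0.533,0,0,0,0,-1,0.84,-0.533,0,0,0,0,-1]'
python3 -m inch '[0.84,-0.533,0,0,0,0,-1,0.84,-0.533,0,0,0,0,-1,0.84,-0.533,0,0,0,0,-1,0.84,-0.533,0,0,0,0,-1]'
python3 -m inch '[0.84,-0.533,0,0,0,0,-1,0.84,-0.533,0,0,0,0,-1,0.84,-0.533,0,0,0,0,-1,0.84,-0.533,0,0,0,0,-1]'
python3 -m inch '[0.84,-0.533,0,0,0,0,-0.2,0.84,-0.533,0,0,0,0,-0.2,0.84,-0.533,0,0,0,0,-0.2,0.84,-0.533,0,0,0,0,-0.2,0.84,-0.533,0,0,0,0,-0.2,0.84,-0.533,0,0,0,0,-0.2]'
python3 - <<'E'
from h import *
print(get_state()); print(move([.5001,-.2186,.093],[np.pi,0,.185]))
dt=get_image("top")
print("reagent cap",ray(dt,323,144,.15));
E
```

```text
time_s: 0.57
tool_pos: [0.1365, -0.5586, 0.2054]
ee_rot: [3.142, 0.0, 0.184]
force: [0.3, -0.5, -0.0]
width: 0.0936
grip_force: 0.0
time_s: 0.9
tool_pos: [0.2117, -0.4881, 0.2054]
ee_rot: [-3.141, -0.001, 0.19]
force: [-0.6, 0.2, -0.3]
width: 0.0939
grip_force: 0.0
time_s: 1.23
tool_pos: [0.2838, -0.4213, 0.2056]
ee_rot: [-3.141, -0.001, 0.19]
force: [-0.1, 0.6, 0.0]
width: 0.094
grip_force: 0.0
time_s: 1.57
tool_pos: [0.3561, -0.3544, 0.2056]
ee_rot: [3.141, -0.0, 0.189]
force: [0.7, -0.3, 0.8]
width: 0.0939
grip_force: 0.0
time_s: 1.9
tool_pos: [0.4288, -0.2872, 0.2056]
ee_rot: [3.141, -0.0, 0.188]
force: [-0.7, 0.2, -0.1]
width: 0.0941
grip_force: 0.0
time_s: 2.4
tool_pos: [0.4991, -0.2215, 0.2052]
ee_rot: [3.141, 0.001, 0.183]
force: [0.1, -0.2, 0.3]
width: 0.0582
grip_force: 0.0
{'time_s': 2.4, 'qpos': array([-5.75247733e-01,  1.46030528e-01,  1.61273779e+00, -1.48255669e-03,
        1.38328062e+00,  8.12581892e-01]), 'dq': array([-0.00558771, -0.00878131,  0.00706547,  0.00762428,  0.00011445,
        0.00665575]), 'tau': array([ 5.41972127e-01, -3.43680954e+01, -2.82581073e+01,  8.88038822e-02,
       -5.12616034e-02, -9.82313650e-03]), 'tool_pos': array([ 0.49910211, -0.22147557,  0.20522139]), 'ee_rot': array([3.14084907e+00, 1.33292701e-03, 1.83242914e-01]), 'force': array([ 0.06230088, -0.20102394,  0.3096606 ]), 'moment': array([ 0.02568338, -0.01266306, -0.03039033]), 'grip_force': 0.0, 'width': 0.05820306097810909}
(array([ 0.017, -0.027,  1.122]), array([ 0.0002,  0.0004, -0.0006]))
reagent cap [0.76222226 0.03599777 0.15      ]
```

```bash
python3 -m inch '[0.017,-0.027,0.5,0,0,0,-0.2,0.017,-0.027,0.8,0,0,0,-0.2,0.017,-0.027,1,0,0,0,-0.2,0.017,-0.027,1,0,0,0,-0.2]' 20
python3 -m inch '[0,0,0.12,0,0,0,-0.2,0,0,0.12,0,0,0,-0.2,0,0,0.12,0,0,0,1,0,0,0.12,0,0,0,1,0,0,0.12,0,0,0,1,0,0,0.12,0,0,0,1,0,0,0.12,0,0,0,1,0,0,0.12,0,0,0,1]'
python3 -m inch '[0,-0.2,0,0,0,0,1,0,-0.4,0,0,0,0,1,0,-0.6,0,0,0,0,1,0,-0.75,0,0,0,0,1,0,-0.8,0,0,0,0,1,0,-0.82,0,0,0,0,1,0,-0.83,0,0,0,0,1,0,-0.83,0,0,0,0,1]'
```

```text
time_s: 2.78
tool_pos: [0.4961, -0.2153, 0.0998]
ee_rot: [-3.134, 0.009, 0.183]
force: [-1.6, -0.2, 0.1]
width: 0.0563
grip_force: 0.0
time_s: 3.45
tool_pos: [0.5025, -0.2177, 0.0947]
ee_rot: [3.138, -0.002, 0.186]
force: [0.5, -2.9, 0.6]
width: 0.0236
grip_force: 20.0
time_s: 4.12
tool_pos: [0.4888, -0.1455, 0.0947]
ee_rot: [3.119, -0.002, 0.187]
force: [2.6, -29.4, -10.7]
width: 0.0242
grip_force: 20.0
```

```bash
python3 -m inch '[0,0.03,0,0,0,0,-0.2,0,0.03,0,0,0,0,-0.2,0,0.03,0,0,0,0,-0.2,0,0.03,0,0,0,0,-0.2]'
python3 -m inch '[0,0,-0.5,0,0,0,-0.2,0,0,-1,0,0,0,-0.2,0,0,-1,0,0,0,-0.2,0,0,-1,0,0,0,-0.2,0,0,-1,0,0,0,-0.2]'
python3 - <<'E'
from h import *
a=get_image("scene")["frame"][120:255,140:325]; b=get_image("top")["frame"][165:295,340:510]
a=cv2.resize(a,(548,400),interpolation=3)
b=cv2.resize(b,(523,400),interpolation=3)[:, :]
cv2.imwrite("pics/l1.png",cv2.resize(np.hstack([a,b]),(800,300),interpolation=cv2.INTER_AREA)[:,:,::-1])
E
```

```text
time_s: 4.45
tool_pos: [0.4863, -0.1368, 0.0931]
ee_rot: [-3.14, 0.001, 0.185]
force: [0.3, 0.3, -0.1]
width: 0.0471
grip_force: 0.0
time_s: 4.87
tool_pos: [0.4871, -0.1369, 0.1941]
ee_rot: [3.141, -0.001, 0.186]
force: [-0.7, 0.4, 0.0]
width: 0.0566
grip_force: 0.0
```

View pics/l1.png

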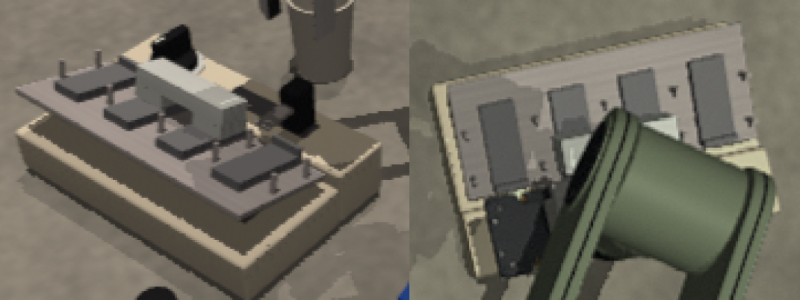

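The lock grip in the scene crop now stands at the far end of its slot, with its top at about (298,82). I'll measure it by mask.

Run:
```python
from h import *
ds=get_image("scene"); f=ds["frame"]
x0,y0=258,145
a=cv2.resize(f[y0:y0+50,x0:x0+60],None,fx=10,fy=10,interpolation=3); cv2.imwrite("pics/l2.png",np.clip(a[:,:,::-1].astype(float)*2.2,0,255))
O=np.array([.5736,-.2089,0]);Rk=R.from_euler("z",.185)
for y in(80,84,88):
    P=[Rk.apply([-.074+sx*.015,y/1000+sy*.012,.121])+O for sx,sy in((-1,-1),(1,-1),(1,1),(-1,1))]
    print(y,((proj(ds,P)-[x0,y0]+.5)*10).round().tolist())
```

```text
80 [[170.0, 96.0], [81.0, 158.0], [163.0, 198.0], [252.0, 135.0]]
84 [[184.0, 103.0], [95.0, 165.0], [176.0, 205.0], [265.0, 142.0]]
88 [[197.0, 109.0], [108.0, 171.0], [190.0, 212.0], [279.0, 148.0]][ WARN:0@1.641] global loadsave.cpp:1063 imwrite_ Unsupported depth image for selected encoder is fallbacked to CV_8U.
```

View pics/l2.png

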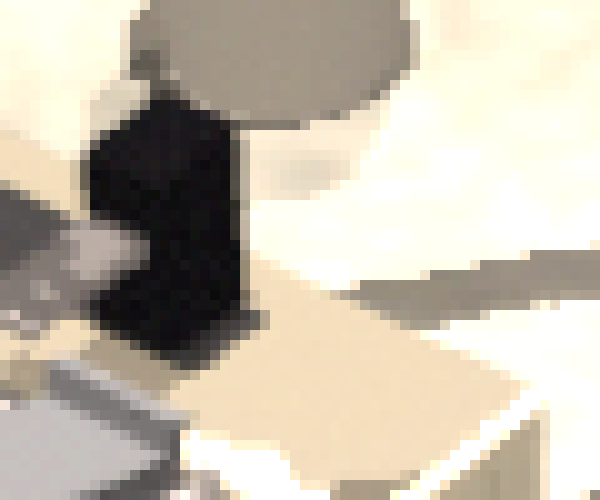

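```bash
python3 -m inch '[0,-0.01,0.5,0,0,0,-0.2,0,-0.01,0.95,0,0,0,-0.2,0,-0.01,0.97,0,0,0,-0.2,0,-0.01,0.97,0,0,0,1,0,-0.01,0.97,0,0,0,1,0,-0.01,0.97,0,0,0,1,0,-0.01,0.97,0,0,0,1,0,-0.01,0.97,0,0,0,1]' 30
python3 -m inch '[0,-0.02,0,0,0,0,1,0,-0.02,0,0,0,0,1,0,-0.02,0,0,0,0,1,0,-0.02,0,0,0,0,1]'
python3 -m inch '[0,-0.03,0,0,0,0,1,0,-0.03,0,0,0,0,1,0,-0.03,0,0,0,0,1,0,-0.03,0,0,0,0,1]'
python3 -m inch '[0,-0.03,0,0,0,0,1,0,-0.03,0,0,0,0,1,0,-0.03,0,0,0,0,1,0,-0.03,0,0,0,0,1]'
```

```text
time_s: 5.68
tool_pos: [0.4885, -0.1442, 0.0973]
ee_rot: [3.125, -0.002, 0.187]
force: [4.0, -26.7, -19.2]
width: 0.0269
grip_force: 13.1
time_s: 6.02
tool_pos: [0.4887, -0.1455, 0.0974]
ee_rot: [3.121, -0.003, 0.186]
force: [5.1, -28.5, -20.4]
width: 0.0241
grip_force: 30.0
time_s: 6.35
tool_pos: [0.4887, -0.1454, 0.0974]
ee_rot: [3.115, -0.003, 0.186]
force: [5.6, -35.6, -24.2]
width: 0.0238
grip_force: 30.1
time_s: 6.68
tool_pos: [0.4887, -0.1453, 0.0974]
ee_rot: [3.11, -0.003, 0.186]
force: [7.0, -42.6, -28.4]
width: 0.0239
grip_force: 30.0
```

```bash
python3 -m inch '[0,0.08,0,0,0,0,-0.2,0,0.08,0,0,0,0,-0.2,0,0.08,0,0,0,0,-0.2,0,0.08,0,0,0,0,-0.2]'
python3 -m inch '[0,0,-0.5,0,0,0,-0.2,0,0,-1,0,0,0,-0.2,0,0,-1,0,0,0,-0.2,0,0,-1,0,0,0,-0.2]'
python3 -m inch '[-0.8,0,-0.5,0,0,0,-0.2,-0.8,0,-0.5,0,0,0,-0.2,-0.8,0,-0.5,0,0,0,-0.2,-0.8,0,-0.5,0,0,0,-0.2]'
python3 - <<'E'
from h import *
O=np.array([.5736,-.2089,0]);Rk=R.from_euler("z",.185)
for n in("scene","top"):
    d=get_image(n); f=d["frame"].mean(2).astype(np.float32)
    for x in(-.082,-.074,-.066):
        ys=np.arange(-40,112,4)
        q=proj(d,[Rk.apply([x,y/1000,.07])+O for y in ys]).astype(np.float32)
        print(n,x,*[f"{y}:{int(v)}" for y,v in zip(ys,cv2.remap(f,q[:,0].reshape(1,-1),q[:,1].reshape(1,-1),1)[0])])
f=get_image("top")["frame"][165:295,340:510]
cv2.imwrite("pics/l3.png",np.clip(cv2.resize(f,None,fx=4.6,fy=4.6,interpolation=3)[:,:,::-1]*1.6,0,255).astype(np.uint8))
E
```

```text
time_s: 7.02
tool_pos: [0.4875, -0.1366, 0.0979]
ee_rot: [3.141, -0.002, 0.185]
force: [-0.7, 0.1, -0.0]
width: 0.0474
grip_force: 0.0
time_s: 7.35
tool_pos: [0.4908, -0.1372, 0.2034]
ee_rot: [3.135, -0.011, 0.187]
force: [0.3, 0.4, -0.1]
width: 0.0565
grip_force: 0.0
time_s: 7.68
tool_pos: [0.4076, -0.1513, 0.248]
ee_rot: [3.139, -0.003, 0.184]
force: [0.6, -0.0, -0.6]
width: 0.0561
grip_force: 0.0
scene -0.082 -40:190 -36:189 -32:190 -28:189 -24:159 -20:81 -16:72 -12:73 -8:73 -4:73 0:73 4:73 8:73 12:73 16:73 20:73 24:71 28:62 32:65 36:106 40:128 44:129 48:125 52:89 56:34 60:7 64:8 68:8 72:9 76:8 80:7 84:21 88:61 92:82 96:160 100:176 104:172 108:172
scene -0.074 -40:183 -36:186 -32:182 -28:185 -24:180 -20:163 -16:176 -12:162 -8:168 -4:169 0:151 4:123 8:71 12:71 16:71 20:71 24:68 28:60 32:70 36:120 40:135 44:129 48:125 52:84 56:39 60:8 64:7 68:7 72:7 76:7 80:9 84:19 88:56 92:71 96:146 100:160 104:160 108:160
scene -0.066 -40:187 -36:188 -32:189 -28:189 -24:189 -20:189 -16:189 -12:189 -8:189 -4:181 0:142 4:84 8:75 12:72 16:74 20:75 24:72 28:63 32:74 36:128 40:128 44:128 48:126 52:95 5
[... 157 characters left out ...]
12:75 -8:74 -4:75 0:75 4:74 8:75 12:76 16:75 20:74 24:76 28:74 32:62 36:62 40:61 44:61 48:63 52:62 56:46 60:24 64:28 68:31 72:37 76:42 80:22 84:5 88:17 92:62 96:122 100:187 104:179 108:172
top -0.074 -40:185 -36:184 -32:185 -28:185 -24:187 -20:163 -16:70 -12:74 -8:75 -4:75 0:75 4:76 8:76 12:75 16:75 20:76 24:75 28:71 32:62 36:63 40:62 44:62 48:63 52:64 56:45 60:27 64:29 68:29 72:37 76:37 80:11 84:7 88:17 92:61 96:102 100:168 104:166 108:166
top -0.066 -40:185 -36:186 -32:185 -28:185 -24:186 -20:156 -16:69 -12:73 -8:73 -4:73 0:74 4:73 8:72 12:74 16:73 20:73 24:72 28:69 32:60 36:60 40:60 44:61 48:60 52:61 56:48 60:26 64:28 68:29 72:35 76:32 80:20 84:5 88:15 92:60 96:102 100:167 104:165 108:165
```

View pics/l3.png

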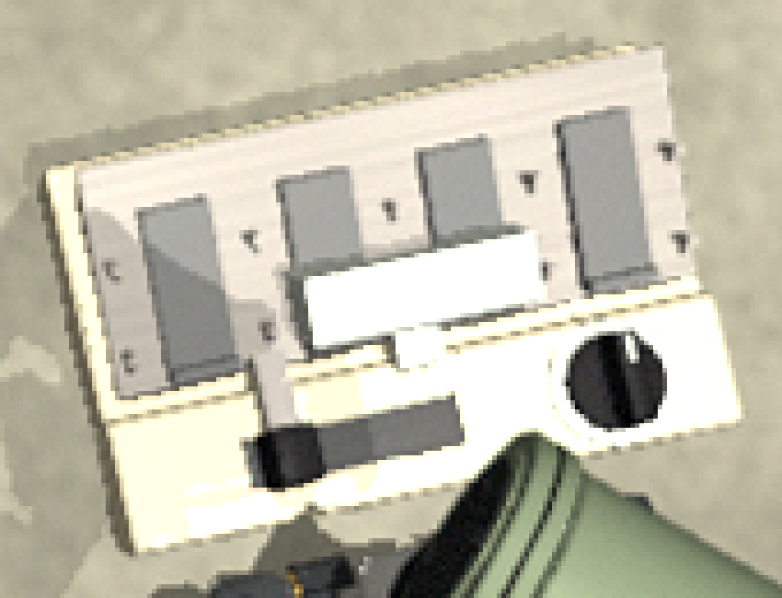

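The slot spans about -18 to +97 mm, which is centred on 39, and the grip sits at about 79 mm against a hard stop, so the lock is at its end. Next is the brace.

```bash
cat >> h.py <<'E'
O=np.array([.5736,-.2089,0]); Rk=R.from_euler("z",.185); tilt=R.from_euler("y",-.26)
def padP(x,y,n):  # x: rocker x on the pad plane, y, n above plane -> world
    return Rk.apply(np.array([x,y,.1125-(.063-x)*np.tan(.26)])+n*np.array([-np.sin(.26),0,np.cos(.26)]))+O
def toolR(yawoff,tl=True): return Rk*(tilt if tl else R.identity())*R.from_euler("x",np.pi)*R.from_euler("z",-yawoff)
def mv(p,rot):
    s=get_state(); return move(p,rot.as_euler("xyz"))
E
python3 -m inch '[0,0,0,0,0,-0.25,-0.2,0,0,0,0,0,-0.25,-0.2,0,0,0,0,0,-0.25,-0.2,0,0,0,0,0,-0.25,-0.2,0,0,0,0,0,-0.25,-0.2,0,0,0,0,0,-0.25,-0.2,0,0,0,0,0,-0.25,-0.2]' 40
python3 -m inch '[0,0,0,0,0,-0.25,-0.2,0,0,0,0,0,-0.25,-0.2,0,0,0,0,0,-0.25,-0.2,0,0,0,0,0,-0.25,-0.2,0,0,0,0,0,-0.25,-0.2,0,0,0,0,0,-0.25,-0.2,0,0,0,0,0,-0.25,-0.2]'
python3 - <<'E'
from h import *
rot=toolR(np.pi/2); print(rot.as_euler("xyz"),rot.as_matrix().round(2))
p=padP(.0017,-.001,.012); print(p)
up=padP(.0017,-.001,.092); print(up,mv(up,rot))
E
```

```text
time_s: 8.42
tool_pos: [0.4083, -0.1505, 0.2447]
ee_rot: [-3.138, -0.0, 0.977]
force: [0.3, -0.4, -0.3]
width: 0.0563
grip_force: 0.0
time_s: 9.0
tool_pos: [0.4084, -0.1505, 0.2447]
ee_rot: [-3.14, -0.002, 1.762]
force: [-0.7, -0.3, -0.1]
width: 0.0562
grip_force: 0.0
[2.88159265 0.         1.75579633] [[-0.18  0.95  0.25]
 [ 0.98  0.18  0.05]
 [-0.    0.26 -0.97]]
[ 0.57242261 -0.2101377   0.10778956]
[ 0.55220711 -0.21392082  0.18510076] (array([-0.897,  1.293,  0.592]), array([-0.0833, -0.001 ,  0.0019]))
```

```bash
python3 -m inch '[-0.5,0.65,0,0,0,0.002,-0.2,-0.5,0.65,0,0,0,0.002,-0.2,-0.5,0.65,0,0,0,0.002,-0.2,-0.5,0.65,0,0,0,0.002,-0.2]' 
python3 -m inch '[-0.4,0.64,0.2,-0.083,0,0,-0.2,-0.4,0.64,0.5,-0.083,0,0,-0.2,-0.4,0.64,0.59,-0.083,0,0,-0.2,-0.4,0.64,0.59,-0.083,0,0,-0.2,-0.4,0.64,0.59,-0.083,0,0,-0.2,-0.4,0.64,0.59,-0.083,0,0,-0.2]'
python3 - <<'E'
from h import *
print(mv(padP(.0017,-.001,.012),toolR(np.pi/2)))
E
```

```text
time_s: 9.33
tool_pos: [0.4819, -0.1882, 0.2429]
ee_rot: [-3.137, -0.004, 1.751]
force: [-0.5, -0.4, -0.4]
width: 0.0565
grip_force: 0.0
time_s: 9.83
tool_pos: [0.5516, -0.2162, 0.1888]
ee_rot: [2.88, 0.001, 1.75]
force: [0.1, 1.1, 0.6]
width: 0.0566
grip_force: 0.0
(array([ 0.023, -0.001,  0.839]), array([ 0.0005,  0.0007, -0.0016]))
```

```bash
python3 -m inch '[0.023,0,0.4,0,0,0,-0.2,0.023,0,0.7,0,0,0,-0.2,0.023,0,0.84,0,0,0,-0.2,0.023,0,0.84,0,0,0,-0.2,0.023,0,0.84,0,0,0,-0.2]' 
python3 -m inch '[0,0,0,0,0,0,1,0,0,0,0,0,0,1,0,0,0,0,0,0,1,0,0,0,0,0,0,1,0,0,0,0,0,0,1,0,0,0,0,0,0,1]' 45
python3 -m inch '[0,0,-0.3,0,0,0,1,0,0,-0.6,0,0,0,1,0,0,-0.9,0,0,0,1,0,0,-1,0,0,0,1,0,0,-1,0,0,0,1,0,0,-1,0,0,0,1]'
python3 - <<'E'
from h import *
cv2.imwrite("pics/b1.png",get_image("scene")["frame"][60:360,120:520][:,:,::-1])
E
```

```text
time_s: 10.25
tool_pos: [0.5729, -0.2101, 0.1076]
ee_rot: [2.88, 0.001, 1.751]
force: [-0.3, 0.2, 0.5]
width: 0.0562
grip_force: 0.0
time_s: 10.75
tool_pos: [0.5722, -0.2114, 0.1081]
ee_rot: [2.88, 0.002, 1.75]
force: [-4.3, -0.3, 6.9]
width: 0.0354
grip_force: 45.0
time_s: 11.25
tool_pos: [0.5462, -0.2148, 0.202]
ee_rot: [2.882, -0.001, 1.749]
force: [-0.6, 0.4, -5.2]
width: 0.0352
grip_force: 44.9
```

View pics/b1.png

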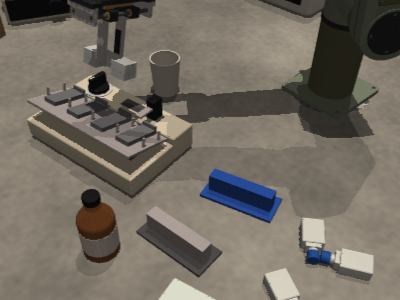

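The brace hangs in the gripper above the platform, and the grey rail is at about (180,235) in the crop. One bottle near (313,245) seems to have turned towards its neighbour, so I'll re-measure the bottles later.

```bash
python3 -m inch '[0,0,-0.3,0.083,0,0.01,1,0,0,-0.3,0.083,0,0.01,1,0,0,-0.3,0.083,0,0.01,1,0,0,-0.3,0.083,0,0.01,1]'
python3 - <<'E'
from h import *
d=get_image("scene"); print([ray(d,120+u,60+v,.046).round(4) for u,v in((150,208),(210,245),(214,238),(153,203))])
q=proj(d,[[.648,.1926,.046],[.6685,.0513,.046],[.6423,.052,.046],[.6198,.1897,.046]]); print(q)
f=d["frame"][270:330,255:345]; cv2.imwrite("pics/rail.png",cv2.resize(f,None,fx=8,fy=8,interpolation=3)[:,:,::-1]); print((q-[255,270]+.5)*8)
print(mv([.6446,.1214,.2],R.from_euler("xyz",[np.pi,0,1.723])))
E
```

```text
time_s: 11.63
tool_pos: [0.5399, -0.2151, 0.2288]
ee_rot: [-3.14, -0.008, 1.722]
force: [0.1, 0.2, -3.9]
width: 0.0357
grip_force: 44.9
[array([0.6531, 0.0486, 0.046 ]), array([0.6262, 0.1913, 0.046 ]), array([0.6098, 0.1846, 0.046 ]), array([0.6407, 0.0422, 0.046 ])]
[[321.61628816 311.97961772]
 [264.5390665  272.77975399]
 [275.44279795 266.2135832 ]
 [331.95682253 302.57664605]]
[[536.93030527 339.83694177]
 [ 80.31253198  26.23803191]
 [167.54238362 -26.29133439]
 [619.65458026 264.61316843]]
(array([3.169, 1.549, 0.31 ]), array([-0.0006, -0.0024, -0.0008]))
```

View pics/rail.png

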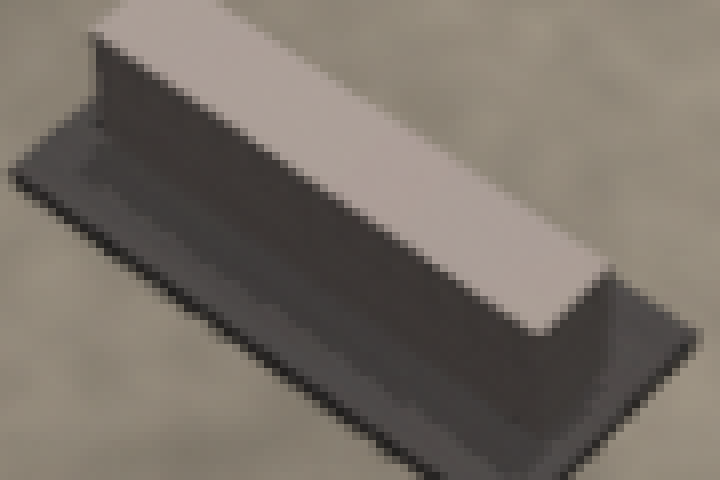

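The rail corners at (540,335), (92,35) and (607,265) match the top-view estimate to within about 2 mm.

```bash
for i in 1; do python3 -m inch '[0.4,0.2,0,0,0,0,1,0.79,0.387,0,0,0,0,1,0.79,0.387,0,0,0,0,1,0.79,0.387,0,0,0,0,1]'; done
python3 -m inch '[0.4,0.2,0,0,0,0,1,0.79,0.387,0,0,0,0,1,0.79,0.387,0,0,0,0,1,0.79,0.387,0,0,0,0,1]'
python3 -m inch '[0.4,0.2,0,0,0,0,1,0.79,0.387,0,0,0,0,1,0.79,0.387,0,0,0,0,1,0.79,0.387,0,0,0,0,1]'
python3 -m inch '[0.4,0.2,0,0,0,0,1,0.79,0.387,0,0,0,0,1,0.79,0.387,0,0,0,0,1,0.79,0.387,0,0,0,0,1,0.79,0.387,0,0,0,0,1]'
python3 - <<'E'
from h import *
print(mv([.6446,.1214,.075],R.from_euler("xyz",[np.pi,0,1.723])))
E
```

```text
time_s: 12.02
tool_pos: [0.5648, -0.1301, 0.2308]
ee_rot: [-3.141, -0.006, 1.722]
force: [-1.3, 0.1, -4.2]
width: 0.0356
grip_force: 44.9
time_s: 12.35
tool_pos: [0.5918, -0.0477, 0.2317]
ee_rot: [-3.141, -0.005, 1.721]
force: [-0.5, 0.2, -4.9]
width: 0.0356
grip_force: 44.9
time_s: 12.68
tool_pos: [0.6188, 0.0351, 0.2322]
ee_rot: [-3.141, -0.004, 1.72]
force: [-0.5, -0.4, -4.1]
width: 0.0356
grip_force: 44.9
time_s: 13.1
tool_pos: [0.6452, 0.1163, 0.2325]
ee_rot: [-3.14, -0.002, 1.717]
force: [0.1, -0.1, -3.6]
width: 0.0361
grip_force: 44.9
(array([0.048, 0.004, 1.575]), array([-0.0005, -0.0007, -0.0018]))
```

```bash
python3 -m inch '[0.048,0.004,0.4,0,0,0,1,0.048,0.004,0.8,0,0,0,1,0.048,0.004,0.95,0,0,0,1,0.048,0.004,0.95,0,0,0,1]'
python3 -m inch '[0,0,0.3,0,0,0,1,0,0,0.55,0,0,0,1,0,0,0.65,0,0,0,1,0,0,0.65,0,0,0,1,0,0,0.65,0,0,0,1]'
python3 -m inch '[0,0,0.05,0,0,0,1,0,0,0.1,0,0,0,1,0,0,0.12,0,0,0,1,0,0,0.12,0,0,0,1]'
python3 -m inch '[0,0,0.02,0,0,0,1,0,0,0.03,0,0,0,1,0,0,0.03,0,0,0,1]'
```

```text
time_s: 13.43
tool_pos: [0.64, 0.1206, 0.1313]
ee_rot: [-3.128, -0.004, 1.716]
force: [-0.4, -0.8, -4.5]
width: 0.0356
grip_force: 44.9
time_s: 13.85
tool_pos: [0.6459, 0.1232, 0.0744]
ee_rot: [3.141, -0.004, 1.717]
force: [0.3, 0.1, -3.6]
width: 0.0357
grip_force: 44.9
time_s: 14.18
tool_pos: [0.6451, 0.1245, 0.0612]
ee_rot: [-3.141, -0.004, 1.719]
force: [-0.5, 0.3, -5.1]
width: 0.0356
grip_force: 44.9
time_s: 14.43
tool_pos: [0.6457, 0.1247, 0.0601]
ee_rot: [3.141, -0.004, 1.719]
force: [-3.4, 0.7, 4.9]
width: 0.0354
grip_force: 44.9
```

Contact at z = 0.060. Release, retreat, and look.

```bash
python3 -m inch '[0,0,0,0,0,0,0,0,0,0,0,0,0,-0.2,0,0,0,0,0,0,-0.2,0,0,0,0,0,0,-0.2,0,0,0,0,0,0,-0.2]' 20
python3 -m inch '[0,0,-0.3,0,0,0,-0.2,0,0,-0.7,0,0,0,-0.2,0,0,-1,0,0,0,-0.2,0,0,-1,0,0,0,-0.2]'
python3 -m inch '[-1,0,-0.8,0,0,0,-0.2,-1,0,-0.8,0,0,0,-0.2,-1,0,-0.8,0,0,0,-0.2,-1,0,-0.8,0,0,0,-0.2]'
python3 -m inch '[-1,0,0,0,0,0,-0.2,-1,0,0,0,0,0,-0.2,-1,0,0,0,0,0,-0.2,-1,0,0,0,0,0,-0.2]'
python3 - <<'E'
from h import *
t=get_image("top");f=t["frame"][180:310,120:335]; s=get_image("scene")["frame"][250:390,250:500]
cv2.imwrite("pics/p1.png",np.vstack([cv2.resize(f,(500,302),interpolation=3),cv2.resize(s,(500,280),interpolation=3)])[:,:,::-1])
E
```

```text
time_s: 14.85
tool_pos: [0.6454, 0.1244, 0.0582]
ee_rot: [3.141, -0.004, 1.718]
force: [-0.1, 0.7, -0.6]
width: 0.0565
grip_force: 0.0
time_s: 15.18
tool_pos: [0.6508, 0.1244, 0.1671]
ee_rot: [3.126, -0.003, 1.719]
force: [1.0, 0.5, 0.0]
width: 0.0564
grip_force: 0.0
time_s: 15.52
tool_pos: [0.6639, 0.0189, 0.244]
ee_rot: [3.131, 0.002, 1.713]
force: [1.6, 0.2, 0.5]
width: 0.0564
grip_force: 0.0
time_s: 15.85
tool_pos: [0.6747, -0.0783, 0.236]
ee_rot: [-3.14, -0.003, 1.713]
force: [-0.1, 1.0, -0.4]
width: 0.0562
grip_force: 0.0
```

View pics/p1.png

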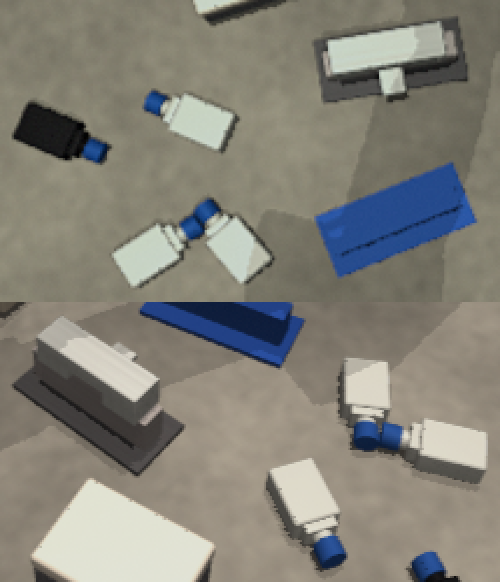

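The brace lies flat and centred on the grey rail, at (386,46) in the top crop. Bottle B, at (240,248), has been knocked so that its cap at (207,211) touches bottle C's cap at (191,227). Bottle A is unchanged. Now measure by mask.

```bash
cat >> h.py <<'E'
def bottles():
    d=get_image("top"); f=d["frame"]; hsv=cv2.cvtColor(f,cv2.COLOR_RGB2HSV)
    sub=np.zeros(f.shape[:2],bool); sub[200:330,100:300]=1
    def comps(m,lo,hi):
        n,l,s,c=cv2.connectedComponentsWithStats(m.astype(np.uint8)); return [np.argwhere(l==i)[:,::-1].astype(np.float32) for i in range(1,n) if lo<s[i,4]<hi]
    blue=(hsv[...,0]>100)&(hsv[...,0]<125)&(hsv[...,1]>150)&(f[...,2]>60)&sub
    blue[:,245:]=0
    by,bx=np.nonzero(blue)
    for c in comps((f.min(2)>120)&(hsv[...,1]<40)&sub,250,700):
        W=np.array([ray(d,u,v,.026)[:2] for u,v in c]); 
        r=cv2.minAreaRect((W*1000).astype(np.float32)); ctr=np.array(r[0]);a=np.radians(r[2]);e=[np.array([np.cos(a),np.sin(a)]),np.array([-np.sin(a),np.cos(a)])]
        k=0 if r[1][0]>r[1][1] else 1; ax=e[k];L=r[1][k]+2;w=r[1][1-k]+2
        near=[b for b in zip(bx,by)]; P=np.array([ray(d,u,v,.02)[:2]*1000 for u,v in near]); rel=P-ctr
        sel=(np.abs(rel@ax)<60)&(np.abs(rel@ax)>25)&(np.abs(rel@e[1-k])<14)
        if (rel[sel]@ax).mean()<0: ax=-ax
        o=ctr-ax*L/2+ax*30
        print("bottle org",o.round(1),"yaw",np.arctan2(ax[1],ax[0]).round(3),"L",round(L,1),"w",round(w,1),"ncap",sel.sum())
E
python3 - <<'E'
from h import *
bottles()
t=get_image("top"); print(ray(t,120+386.5/2.3256-.5,180+47/2.3256-.5,.08))
E
```

```text
bottle org [651.7 122.8] yaw 1.727 L 103.2 w 31.8 ncap 0
bottle org [542.4 229.7] yaw 0.486 L 112.6 w 66.6 ncap 0
bottle org [578.7 325.6] yaw 1.148 L 75.9 w 46.1 ncap 55
bottle org [434.4 289.7] yaw 0.679 L 80.3 w 57.9 ncap 77
bottle org [438.5 385.4] yaw -1.021 L 77.5 w 45.4 ncap 69
[0.64676033 0.12571449 0.08      ]h.py:34: RuntimeWarning: Mean of empty slice.
  if (rel[sel]@ax).mean()<0: ax=-ax
  ret = ret.dtype.type(ret / rcount)
```

```bash
python3 -m inch '[0,0,0,0,0,0.1785,-0.3,0,0,0,0,0,0.1785,-0.3,0,0,0,0,0,0.1785,-0.3,0,0,0,0,0,0.1785,-0.3,0,0,0,0,0,0.1785,-0.3,0,0,0,0,0,0.1785,-0.3]' 15
python3 - <<'E'
from h import *
print(mv([.5787,.3256,.12],R.from_euler("xyz",[np.pi,0,1.148])), get_state()["tool_pos"])
E
```

```text
time_s: 16.55
tool_pos: [0.6747, -0.0718, 0.2373]
ee_rot: [-3.139, -0.004, 1.16]
force: [-0.2, 0.0, -0.8]
width: 0.0612
grip_force: 0.0
(array([ 3.255, -2.465,  1.192]), array([-0.0008, -0.0012,  0.0037])) [ 0.67469254 -0.07180876  0.23732494]
```

```bash
python3 -m inch '[0.651,-0.493,0,0,0,0.003,-0.3,0.651,-0.493,0,0,0,0.003,-0.3,0.651,-0.493,0,0,0,0.003,-0.3]'
python3 -m inch '[0.651,-0.493,0,0,0,0,-0.3,0.651,-0.493,0,0,0,0,-0.3,0.651,-0.493,0,0,0,0,-0.3]'
python3 -m inch '[0.651,-0.493,0,0,0,0,-0.3,0.651,-0.493,0,0,0,0,-0.3,0.651,-0.493,0,0,0,0,-0.3]'
python3 -m inch '[0.651,-0.493,0.58,0,0,0,-0.3,0.651,-0.493,0.58,0,0,0,-0.3,0.651,-0.493,0.58,0,0,0,-0.3]'
python3 -m inch '[0.651,-0.493,0.58,0,0,0,-0.3,0.651,-0.493,0.58,0,0,0,-0.3,0.651,-0.493,0.58,0,0,0,-0.3,0.651,-0.493,0.58,0,0,0,-0.3,0.651,-0.493,0.58,0,0,0,-0.3]'
python3 - <<'E'
from h import *
print(mv([.5787,.3256,.004],R.from_euler("xyz",[np.pi,0,1.148])), get_state()["tool_pos"])
E
```

```text
time_s: 16.8
tool_pos: [0.654, 0.0134, 0.2379]
ee_rot: [-3.136, -0.007, 1.158]
force: [0.6, -0.9, 0.2]
width: 0.0612
grip_force: 0.0
time_s: 17.05
tool_pos: [0.6353, 0.0928, 0.2383]
ee_rot: [-3.137, -0.007, 1.158]
force: [-0.4, -0.2, -0.2]
width: 0.0612
grip_force: 0.0
time_s: 17.3
tool_pos: [0.6169, 0.1719, 0.2386]
ee_rot: [-3.137, -0.007, 1.158]
force: [0.2, 0.3, -0.9]
width: 0.0612
grip_force: 0.0
time_s: 17.55
tool_pos: [0.5976, 0.2476, 0.1773]
ee_rot: [-3.134, -0.001, 1.154]
force: [-0.2, -0.5, -1.1]
width: 0.0612
grip_force: 0.0
time_s: 17.97
tool_pos: [0.5824, 0.3238, 0.1227]
ee_rot: [-3.139, -0.002, 1.151]
force: [0.0, -0.0, 0.5]
width: 0.061
grip_force: 0.0
(array([-1.000e-03, -3.900e-02,  1.187e+00]), array([-0.0007, -0.0005,  0.0009])) [0.58243968 0.32378612 0.12271191]
```

```bash
python3 -m inch '[0,-0.039,0.4,0,0,0,-0.3,0,-0.039,0.8,0,0,0,-0.3,0,-0.039,1,0,0,0,-0.3,0,-0.039,1,0,0,0,-0.3]' 
python3 -m inch '[0,0,0.185,0,0,0,-0.3,0,0,0.185,0,0,0,-0.3,0,0,0.185,0,0,0,1,0,0,0.185,0,0,0,1,0,0,0.185,0,0,0,1,0,0,0.185,0,0,0,1,0,0,0.185,0,0,0,1]' 15
python3 -m inch '[0,0,-0.4,0,0,0,1,0,0,-0.8,0,0,0,1,0,0,-1,0,0,0,1,0,0,-1,0,0,0,1]' 
python3 -m inch '[0,0,-0.4,0,0,0,1,0,0,-0.8,0,0,0,1,0,0,-1,0,0,0,1,0,0,-1,0,0,0,1]'
python3 - <<'E'
from h import *
print(mv(padP(.02,.037,.1),toolR(0)), padP(.02,.037,.1))
E
```

```text
time_s: 18.3
tool_pos: [0.5765, 0.3223, 0.0188]
ee_rot: [-3.134, 0.004, 1.147]
force: [-1.1, -0.3, -1.1]
width: 0.0608
grip_force: 0.0
time_s: 18.88
tool_pos: [0.5808, 0.3266, 0.0073]
ee_rot: [3.141, -0.006, 1.149]
force: [0.2, -1.5, 5.8]
width: 0.0436
grip_force: 15.0
time_s: 19.22
tool_pos: [0.5837, 0.3279, 0.1124]
ee_rot: [3.134, -0.013, 1.149]
force: [0.8, 0.2, -0.6]
width: 0.0436
grip_force: 15.0
time_s: 19.55
tool_pos: [0.5821, 0.3268, 0.2106]
ee_rot: [3.136, -0.011, 1.149]
force: [1.7, -0.2, -0.7]
width: 0.0441
grip_force: 15.0
(array([-4.652,  1.858,  0.087]), array([-0.04  ,  0.0722,  0.3049])) [ 0.56118332 -0.17358134  0.19770007]
```

```bash
cat >> h.py <<'E'
def onplane(d,u,v,n):
    "pixel -> coordinates (rocker x on pad plane along slope from far pad end, y) n above pad plane"
    z=.1
    for _ in range(30):
        P=Rk.inv().apply(ray(d,u,v,z)-O); z=.1125+n/np.cos(.26)-(.063-P[0])*np.tan(.26)
    return P
E
python3 - <<'E'
from h import *
d=get_image("top")
T=lambda u,v:(340+(u+.5)/4.6-.5,165+(v+.5)/4.6-.5)
for q in((110,267),(126,358),(250,238),(266,328),(390,207),(527,180),(545,270),(667,150),(681,241)):
    P=onplane(d,*T(*q),.008); P=P-.008*np.array([-np.sin(.26),0,np.cos(.26)]); print("pin",(P*1000).round(1))
for q in((172,385),(240,366),(178,375),(238,360),(584,290),(655,275)):
    P=onplane(d,*T(*q),.008); P=P-.008*np.array([-np.sin(.26),0,np.cos(.26)]); print("lip",(P*1000).round(1))
E
```

```text
pin [ 39.7 149.5 106.3]
pin [ -6.3 150.   94.1]
pin [ 39.5  76.6 106.3]
pin [-6.2 76.6 94.1]
pin [ 40.3   3.2 106.5]
pin [ 39.4 -68.7 106.2]
pin [ -6.7 -70.7  94. ]
pin [  39.7 -142.8  106.3]
pin [  -6.6 -143.2   94. ]
lip [-24.4 129.3  89.2]
lip [-22.2  93.1  89.8]
lip [-20.1 125.4  90.4]
lip [-19.   93.6  90.7]
lip [-20.7 -89.2  90.2]
lip [ -20.8 -127.1   90.2]
```

```bash
python3 -m inch '[0,0,0,0,0,0.306,1,0,0,0,0,0,0.306,1,0,0,0,0,0,0.306,1,0,0,0,0,0,0.306,1,0,0,0,0,0,0.306,1,0,0,0,0,0,0.306,1,0,0,0,0,0,0.306,1,0,0,0,0,0,0.306,1]'
python3 - <<'E'
from h import *
for i,y in((1,.111),(2,.037),(3,-.037)): print(i,mv(padP(.0148,y,.09),toolR(0)))
E
```

```text
time_s: 20.27
tool_pos: [0.5768, 0.3245, 0.1998]
ee_rot: [-3.139, 0.007, 0.182]
force: [0.1, 1.1, -0.2]
width: 0.0439
grip_force: 15.0
1 (array([-1.081,  4.131,  0.128]), array([-0.0007,  0.0851, -0.0012]))
2 (array([-1.079,  4.871,  0.126]), array([-0.0007,  0.0851, -0.0012]))
3 (array([-1.076,  5.611,  0.125]), array([-0.0007,  0.0851, -0.0012]))
```

```bash
python3 -m inch '[-0.18,0.935,0,0,0,0,1,-0.18,0.935,0,0,0,0,1,-0.18,0.935,0,0,0,0,1]'
python3 -m inch '[-0.18,0.935,0,0,0,0,1,-0.18,0.935,0,0,0,0,1,-0.18,0.935,0,0,0,0,1]'
python3 -m inch '[-0.18,0.935,0,0,0,0,1,-0.18,0.935,0,0,0,0,1,-0.18,0.935,0,0,0,0,1]'
python3 -m inch '[-0.18,0.935,0,0,0,0,1,-0.18,0.935,0,0,0,0,1,-0.18,0.935,0,0,0,0,1]'
python3 -m inch '[-0.18,0.935,0,0,0,0,1,-0.18,0.935,0,0,0,0,1,-0.18,0.935,0,0,0,0,1]'
python3 -m inch '[-0.18,0.935,0.05,0,0.085,-0.001,1,-0.18,0.935,0.05,0,0.085,-0.001,1,-0.18,0.935,0.05,0,0.085,-0.001,1,-0.18,0.935,0.05,0,0.085,-0.001,1,-0.18,0.935,0.05,0,0.085,-0.001,1]'
python3 - <<'E'
from h import *
print(mv(padP(.0148,-.037,.012),toolR(0)))
E
```

```text
time_s: 20.52
tool_pos: [0.5764, 0.2251, 0.1995]
ee_rot: [-3.141, 0.008, 0.184]
force: [0.4, -0.1, -1.2]
width: 0.0439
grip_force: 15.0
time_s: 20.77
tool_pos: [0.5764, 0.1299, 0.2001]
ee_rot: [-3.14, 0.007, 0.183]
force: [1.1, -0.0, -0.9]
width: 0.0439
grip_force: 15.0
time_s: 21.02
tool_pos: [0.5765, 0.0352, 0.2004]
ee_rot: [-3.139, 0.005, 0.183]
force: [-0.3, 0.0, -0.6]
width: 0.044
grip_force: 15.0
time_s: 21.27
tool_pos: [0.5765, -0.0597, 0.2005]
ee_rot: [-3.138, 0.004, 0.183]
force: [0.6, -0.6, -0.3]
width: 0.0439
grip_force: 15.0
time_s: 21.52
tool_pos: [0.5765, -0.1548, 0.2003]
ee_rot: [-3.138, 0.003, 0.183]
force: [-0.3, -0.7, -1.3]
width: 0.044
grip_force: 15.0
time_s: 21.93
tool_pos: [0.5762, -0.2453, 0.1954]
ee_rot: [-3.134, -0.265, 0.186]
force: [-0.2, 0.4, -1.2]
width: 0.0435
grip_force: 15.0
(array([-0.067,  0.014,  0.853]), array([-0.0025, -0.0016,  0.0003]))
```

```bash
python3 -m inch '[-0.067,0.014,0.3,-0.0025,-0.0016,0,1,-0.067,0.014,0.6,-0.0025,-0.0016,0,1,-0.067,0.014,0.85,-0.0025,-0.0016,0,1,-0.067,0.014,0.85,-0.0025,-0.0016,0,1,-0.067,0.014,0.85,-0.0025,-0.0016,0,1]'
python3 -m inch '[0,0,0.03,0,0,0,1,0,0,0.05,0,0,0,1,0,0,0.05,0,0,0,1,0,0,0.05,0,0,0,1]'
python3 -m inch '[0,0,0.02,0,0,0,1,0,0,0.02,0,0,0,1,0,0,0.02,0,0,0,1]'
python3 - <<'E'
from h import *
print(mv(padP(.0148,-.037,.0),toolR(0)))
E
```

```text
time_s: 22.35
tool_pos: [0.5929, -0.2404, 0.1114]
ee_rot: [-3.141, -0.259, 0.192]
force: [0.6, -0.5, -1.4]
width: 0.0439
grip_force: 15.0
time_s: 22.68
tool_pos: [0.5952, -0.2441, 0.1102]
ee_rot: [3.136, -0.264, 0.19]
force: [-1.1, 1.1, -1.5]
width: 0.0436
grip_force: 15.0
time_s: 22.93
tool_pos: [0.5949, -0.2438, 0.107]
ee_rot: [3.137, -0.262, 0.189]
force: [0.5, -0.7, -1.3]
width: 0.044
grip_force: 15.0
(array([-0.016, -0.013,  0.071]), array([ 0.001 , -0.0007,  0.0012]))
```

```bash
python3 -m inch '[-0.01,-0.01,0.01,0,0,0,1,-0.01,-0.01,0.01,0,0,0,1,-0.01,-0.01,0.01,0,0,0,1]'
python3 -m inch '[0,0,0.01,0,0,0,1,0,0,0.01,0,0,0,1,0,0,0.01,0,0,0,1]'
python3 -m inch '[0,0,0.01,0,0,0,1,0,0,0.01,0,0,0,1,0,0,0.01,0,0,0,1]'
```

```text
time_s: 23.18
tool_pos: [0.5941, -0.243, 0.1057]
ee_rot: [3.137, -0.262, 0.189]
force: [-0.2, 0.1, 1.0]
width: 0.0438
grip_force: 15.0
time_s: 23.43
tool_pos: [0.5941, -0.243, 0.1056]
ee_rot: [3.137, -0.262, 0.19]
force: [-4.3, 0.1, 5.9]
width: 0.0441
grip_force: 15.0
time_s: 23.68
tool_pos: [0.5942, -0.2431, 0.1055]
ee_rot: [3.137, -0.262, 0.19]
force: [-7.5, 1.1, 9.8]
width: 0.044
grip_force: 15.0
```

```bash
python3 -m inch '[0,0,-0.01,0,0,0,0,0,0,-0.01,0,0,0,-0.2,0,0,-0.01,0,0,0,-0.2,0,0,-0.01,0,0,0,-0.2]'
python3 -m inch '[0,0,-0.3,0,0,0,-0.2,0,0,-0.7,0,0,0,-0.2,0,0,-1,0,0,0,-0.2,0,0,-1,0,0,0,-0.2]'
python3 -m inch '[0,-1,0,0,-0.083,0,-0.2,0,-1,0,0,-0.083,0,-0.2,0,-1,0,0,-0.083,0,-0.2]'
python3 -m inch '[0,-1,0,0,0,0,-0.2,0,-1,0,0,0,0,-0.2,0,-1,0,0,0,0,-0.2]'
python3 -m inch '[0,-1,0,0,0,0,-0.2,0,-1,0,0,0,0,-0.2,0,-1,0,0,0,0,-0.2]'
python3 - <<'E'
from h import *
a=cv2.resize(get_image("scene")["frame"][120:255,140:325],(600,438),interpolation=3)
b=cv2.resize(get_image("top")["frame"][215:310,160:250],(420,438),interpolation=3)
cv2.imwrite("pics/q1.png",cv2.resize(np.hstack([a,b]),(800,344),interpolation=cv2.INTER_AREA)[:,:,::-1])
print(get_state()["tool_pos"],get_state()["ee_rot"])
bottles()
E
```

```text
time_s: 24.02
tool_pos: [0.5943, -0.2426, 0.1042]
ee_rot: [3.138, -0.262, 0.189]
force: [0.9, 0.4, 0.3]
width: 0.0563
grip_force: 0.0
time_s: 24.35
tool_pos: [0.572, -0.2501, 0.2092]
ee_rot: [3.127, -0.271, 0.191]
force: [1.6, -0.4, -0.3]
width: 0.0562
grip_force: 0.0
time_s: 24.6
tool_pos: [0.5518, -0.145, 0.2009]
ee_rot: [3.139, 0.0, 0.191]
force: [0.6, -0.2, 0.5]
width: 0.0565
grip_force: 0.0
time_s: 24.85
tool_pos: [0.5299, -0.046, 0.1989]
ee_rot: [3.141, 0.001, 0.192]
force: [0.4, 0.4, -0.1]
width: 0.0562
grip_force: 0.0
time_s: 25.1
tool_pos: [0.5109, 0.0518, 0.1988]
ee_rot: [3.14, 0.0, 0.191]
force: [0.3, 0.3, 0.2]
width: 0.0562
grip_force: 0.0
[0.51153955 0.05045947 0.19898369] [3.13878408e+00 1.94914164e-05 1.93102230e-01]
bottle org [641.1 123.2] yaw 1.549 L 101.7 w 29.7 ncap 0
bottle org [441.5 287.1] yaw 0.693 L 76.3 w 44.8 ncap 67
bottle org [438.6 385.2] yaw -1.017 L 77.3 w 45.3 ncap 69h.py:34: RuntimeWarning: Mean of empty slice.
  if (rel[sel]@ax).mean()<0: ax=-ax
  ret = ret.dtype.type(ret / rcount)
```

View pics/q1.png

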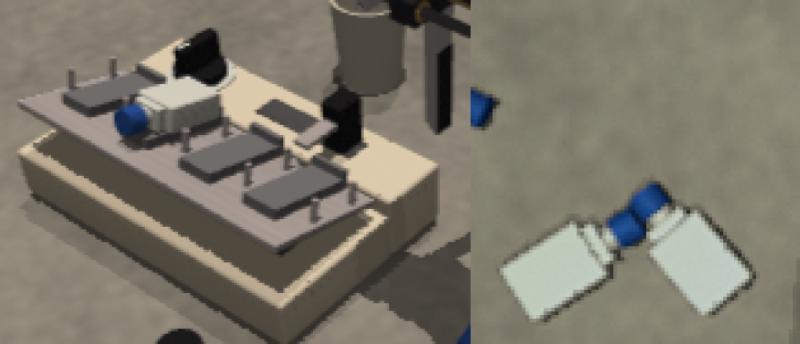

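Bottle A lies flat on pad 3 with its cap uphill, the cap at about (130,120). Bottle B is at (441,287) mm with yaw 0.69, its cap still touching C's.

```bash
python3 -m inch '[0,0,0,0,0,-0.159,-0.3,0,0,0,0,0,-0.159,-0.3,0,0,0,0,0,-0.159,-0.3,0,0,0,0,0,-0.159,-0.3,0,0,0,0,0,-0.159,-0.3]'
python3 - <<'E'
from h import *
print(mv([.4415,.2871,.1],R.from_euler("xyz",[np.pi,0,.693])), get_state()["tool_pos"])
E
```

```text
time_s: 25.67
tool_pos: [0.513, 0.0459, 0.1994]
ee_rot: [3.137, 0.001, 0.688]
force: [0.5, -0.4, -0.3]
width: 0.061
grip_force: 0.0
(array([ 0.98 , -2.322,  0.983]), array([ 0.0013,  0.0005, -0.0017])) [0.5130228  0.04588514 0.19943679]
```

```bash
python3 -m inch '[0.33,-0.78,0.2,0,0,0,-0.3,0.33,-0.78,0.2,0,0,0,-0.3,0.33,-0.78,0.2,0,0,0,-0.3]'
python3 -m inch '[0.33,-0.78,0.4,0,0,0,-0.3,0.33,-0.78,0.4,0,0,0,-0.3,0.33,-0.78,0.4,0,0,0,-0.3]'
python3 -m inch '[0.33,-0.76,0.38,0,0,-0.0017,-0.3,0.33,-0.76,0.38,0,0,-0.0017,-0.3,0.33,-0.76,0.38,0,0,-0.0017,-0.3,0.33,-0.76,0.38,0,0,-0.0017,-0.3,0.33,-0.76,0.38,0,0,-0.0017,-0.3]'
python3 - <<'E'
from h import *
print(mv([.4415,.2871,.006],R.from_euler("xyz",[np.pi,0,.693])), get_state()["tool_pos"])
E
```

```text
time_s: 25.92
tool_pos: [0.4859, 0.1318, 0.1774]
ee_rot: [-3.141, 0.003, 0.687]
force: [-0.2, -0.8, 0.3]
width: 0.0611
grip_force: 0.0
time_s: 26.17
tool_pos: [0.462, 0.2117, 0.1364]
ee_rot: [3.141, 0.005, 0.687]
force: [-0.4, -0.2, -0.1]
width: 0.061
grip_force: 0.0
time_s: 26.58
tool_pos: [0.4429, 0.2883, 0.1009]
ee_rot: [3.136, 0.001, 0.692]
force: [-0.3, 0.1, -0.5]
width: 0.0611
grip_force: 0.0
(array([-0.017, -0.005,  0.949]), array([ 0.0016,  0.0004, -0.0003])) [0.44291604 0.28830988 0.1009085 ]
```

```bash
python3 -m inch '[-0.017,0,0.4,0,0,0,-0.3,-0.017,0,0.8,0,0,0,-0.3,-0.017,0,0.95,0,0,0,-0.3,-0.017,0,0.95,0,0,0,-0.3,-0.017,0,0.95,0,0,0,-0.3]' 
python3 -m inch '[0,0,0,0,0,0,1,0,0,0,0,0,0,1,0,0,0,0,0,0,1,0,0,0,0,0,0,1,0,0,0,0,0,0,1]' 15
python3 -m inch '[0,0,-0.3,0,0,0,1,0,0,-0.7,0,0,0,1,0,0,-1,0,0,0,1,0,0,-1,0,0,0,1]' 
python3 -m inch '[0,0,-1,0,0,0.16,1,0,0,-1,0,0,0.16,1,0,0,-1,0,0,0.16,1,0,0,-1,0,0,0.16,1,0,0,-1,0,0,0.16,1,0,0,-1,0,0,0.16,1]'
python3 - <<'E'
from h import *
print(mv(padP(.0148,.037,.09),toolR(0)))
E
```

```text
time_s: 27.0
tool_pos: [0.4422, 0.2862, 0.0062]
ee_rot: [3.137, 0.001, 0.69]
force: [0.2, 0.4, 0.0]
width: 0.0613
grip_force: 0.0
time_s: 27.42
tool_pos: [0.4432, 0.2883, 0.0081]
ee_rot: [3.135, -0.003, 0.693]
force: [0.8, -2.5, 6.5]
width: 0.0434
grip_force: 15.0
time_s: 27.75
tool_pos: [0.446, 0.2908, 0.1135]
ee_rot: [3.134, -0.013, 0.693]
force: [1.5, 0.7, 0.3]
width: 0.044
grip_force: 15.0
time_s: 28.25
tool_pos: [0.4399, 0.2884, 0.2053]
ee_rot: [3.137, -0.0, 0.194]
force: [0.0, -0.4, -0.5]
width: 0.0442
grip_force: 15.0
(array([0.275, 4.766, 0.206]), array([0.001 , 0.0827, 0.0029]))
```

```bash
python3 -m inch '[0.055,0.953,0,0,0,0.003,1,0.055,0.953,0,0,0,0.003,1,0.055,0.953,0,0,0,0.003,1]'
python3 -m inch '[0.055,0.953,0,0,0,0,1,0.055,0.953,0,0,0,0,1,0.055,0.953,0,0,0,0,1]'
python3 -m inch '[0.055,0.953,0,0,0,0,1,0.055,0.953,0,0,0,0,1,0.055,0.953,0,0,0,0,1]'
python3 -m inch '[0.055,0.953,0,0,0,0,1,0.055,0.953,0,0,0,0,1,0.055,0.953,0,0,0,0,1]'
python3 -m inch '[0.055,0.953,0.15,0,0.083,0,1,0.055,0.953,0.15,0,0.083,0,1,0.055,0.953,0.15,0,0.083,0,1,0.055,0.953,0.15,0,0.083,0,1,0.055,0.953,0.15,0,0.083,0,1]'
python3 - <<'E'
from h import *
print(mv(padP(.0148,.037,.012),toolR(0)))
E
```

```text
time_s: 28.5
tool_pos: [0.4636, 0.1921, 0.2043]
ee_rot: [3.135, 0.002, 0.182]
force: [0.4, -0.3, -1.0]
width: 0.0438
grip_force: 15.0
time_s: 28.75
tool_pos: [0.4866, 0.0991, 0.2052]
ee_rot: [3.136, 0.001, 0.179]
force: [0.0, -0.5, 0.2]
width: 0.0439
grip_force: 15.0
time_s: 29.0
tool_pos: [0.5094, 0.0066, 0.2059]
ee_rot: [3.136, 0.0, 0.179]
force: [-0.1, 0.3, -0.8]
width: 0.0442
grip_force: 15.0
time_s: 29.25
tool_pos: [0.5322, -0.086, 0.2064]
ee_rot: [3.137, -0.0, 0.179]
force: [-0.2, 0.1, -1.5]
width: 0.0437
grip_force: 15.0
time_s: 29.67
tool_pos: [0.5535, -0.1745, 0.1916]
ee_rot: [3.141, -0.26, 0.18]
force: [-0.1, -0.0, 0.4]
width: 0.0437
grip_force: 15.0
(array([0.037, 0.003, 0.841]), array([ 0.0007, -0.0001, -0.0015]))
```

```bash
python3 -m inch '[0.037,0,0.3,0,0,-0.0015,1,0.037,0,0.6,0,0,-0.0015,1,0.037,0,0.84,0,0,-0.0015,1,0.037,0,0.84,0,0,-0.0015,1,0.037,0,0.84,0,0,-0.0015,1]'
python3 -m inch '[0,0,0.03,0,0,0,1,0,0,0.04,0,0,0,1,0,0,0.04,0,0,0,1,0,0,0.04,0,0,0,1]'
python3 -m inch '[0,0,0.015,0,0,0,1,0,0,0.015,0,0,0,1,0,0,0.015,0,0,0,1]'
python3 -m inch '[0,0,0.01,0,0,0,1,0,0,0.01,0,0,0,1,0,0,0.01,0,0,0,1]'
python3 - <<'E'
from h import *
print(mv(padP(.0148,.037,.0),toolR(0)))
E
```

```text
time_s: 30.08
tool_pos: [0.579, -0.1679, 0.1115]
ee_rot: [3.139, -0.259, 0.19]
force: [0.2, 0.0, 0.1]
width: 0.044
grip_force: 15.0
time_s: 30.42
tool_pos: [0.581, -0.1709, 0.1102]
ee_rot: [3.135, -0.264, 0.187]
force: [-0.1, 0.4, -0.6]
width: 0.044
grip_force: 15.0
time_s: 30.67
tool_pos: [0.5806, -0.1707, 0.1075]
ee_rot: [3.136, -0.262, 0.187]
force: [-0.0, 0.5, -0.5]
width: 0.0436
grip_force: 15.0
time_s: 30.92
tool_pos: [0.5811, -0.1708, 0.1067]
ee_rot: [3.136, -0.262, 0.187]
force: [-0.9, 0.2, 1.7]
width: 0.0439
grip_force: 15.0
(array([-0.014, -0.009,  0.069]), array([ 0.0017, -0.0007,  0.0006]))
```

```bash
python3 -m inch '[0,0,0,0,0,0,0,0,0,0,0,0,0,-0.2,0,0,-0.01,0,0,0,-0.2,0,0,-0.01,0,0,0,-0.2]'
python3 -m inch '[0,0,-0.3,0,0,0,-0.2,0,0,-0.7,0,0,0,-0.2,0,0,-1,0,0,0,-0.2,0,0,-1,0,0,0,-0.2]'
python3 -m inch '[0,-1,0,0,-0.083,0,-0.2,0,-1,0,0,-0.083,0,-0.2,0,-1,0,0,-0.083,0,-0.2,0,-1,0,0,-0.083,0,-0.2]'
python3 -m inch '[0,-1,0,0,0,-0.309,-0.3,0,-1,0,0,0,-0.309,-0.3,0,-1,0,0,0,-0.309,-0.3,0,-1,0,0,0,-0.309,-0.3,0,-1,0,0,0,-0.309,-0.3,0,-1,0,0,0,-0.309,-0.3,0,-1,0,0,0,-0.309,-0.3,0,-1,0,0,0,-0.309,-0.3]'
python3 -m inch '[0,0,0,0,0,-0.309,-0.3,0,0,0,0,0,-0.309,-0.3,0,0,0,0,0,-0.309,-0.3,0,0,0,0,0,-0.309,-0.3,0,0,0,0,0,-0.309,-0.3,0,0,0,0,0,-0.309,-0.3,0,0,0,0,0,-0.309,-0.3,0,0,0,0,0,-0.309,-0.3]'
python3 - <<'E'
from h import *
bottles()
print(mv([.4386,.3852,.1],R.from_euler("xyz",[np.pi,0,2.125])), get_state()["tool_pos"],get_state()["ee_rot"])
a=cv2.resize(get_image("scene")["frame"][120:255,140:325],(600,438),interpolation=3); cv2.imwrite("pics/q2.png",a[:,:,::-1])
E
```

```text
time_s: 31.25
tool_pos: [0.5808, -0.1706, 0.1074]
ee_rot: [3.136, -0.262, 0.187]
force: [0.1, 0.0, 1.2]
width: 0.0559
grip_force: 0.0
time_s: 31.58
tool_pos: [0.5586, -0.1774, 0.2121]
ee_rot: [3.127, -0.272, 0.189]
force: [0.7, -1.1, 0.9]
width: 0.0559
grip_force: 0.0
time_s: 31.92
tool_pos: [0.5372, -0.0726, 0.2028]
ee_rot: [3.138, -0.001, 0.191]
force: [-0.3, 0.2, -0.5]
width: 0.0562
grip_force: 0.0
time_s: 32.58
tool_pos: [0.518, 0.0209, 0.2022]
ee_rot: [3.138, 0.004, 1.161]
force: [0.4, -0.1, -0.2]
width: 0.0614
grip_force: 0.0
time_s: 33.25
tool_pos: [0.518, 0.0208, 0.2022]
ee_rot: [-3.141, 0.005, 2.132]
force: [0.7, -0.8, 0.0]
width: 0.0612
grip_force: 0.0
bottle org [652.4 123. ] yaw 1.738 L 103.2 w 31.7 ncap 0
bottle org [437.1 385.7] yaw -1.051 L 77.3 w 45.1 ncap 63
(array([3.511, 1.275, 1.002]), array([-0.0004,  0.0016,  0.0028])) [0.5179612  0.02074929 0.2021376 ] [-3.14039222  0.00513592  2.1337502 ]h.py:34: RuntimeWarning: Mean of empty slice.
  if (rel[sel]@ax).mean()<0: ax=-ax
  ret = ret.dtype.type(ret / rcount)
```

```bash
python3 -m inch '[0.88,0.318,0,0,0,0,-0.3,0.88,0.318,0,0,0,0,-0.3,0.88,0.318,0,0,0,0,-0.3]'
python3 -m inch '[0.88,0.318,0,0,0,0,-0.3,0.88,0.318,0,0,0,0,-0.3,0.88,0.318,0,0,0,0,-0.3]'
python3 -m inch '[0.88,0.318,0.5,0,0,0,-0.3,0.88,0.318,0.5,0,0,0,-0.3,0.88,0.318,0.5,0,0,0,-0.3]'
python3 -m inch '[0.88,0.318,0.5,0,0,0.0137,-0.3,0.88,0.318,0.5,0,0,0.0137,-0.3,0.88,0.318,0.5,0,0,0.0137,-0.3,0.88,0.318,0.5,0,0,0.0137,-0.3,0.88,0.318,0.5,0,0,0.0137,-0.3]'
python3 - <<'E'
from h import *
print(mv([.4371,.3857,.007],R.from_euler("xyz",[np.pi,0,2.091])), get_state()["tool_pos"])
E
```

```text
time_s: 33.6
tool_pos: [0.4974, 0.1165, 0.2019]
ee_rot: [-3.141, 0.003, 2.126]
force: [-0.1, -0.7, 0.1]
width: 0.0611
grip_force: 0.0
time_s: 33.85
tool_pos: [0.478, 0.2086, 0.2017]
ee_rot: [3.141, 0.003, 2.128]
force: [-0.2, -0.2, -0.5]
width: 0.0612
grip_force: 0.0
time_s: 34.1
tool_pos: [0.4585, 0.2976, 0.1493]
ee_rot: [-3.139, 0.004, 2.126]
force: [-0.7, -1.1, -0.7]
width: 0.0609
grip_force: 0.0
time_s: 34.52
tool_pos: [0.4402, 0.3867, 0.0996]
ee_rot: [-3.139, 0.006, 2.084]
force: [-0.9, 1.1, 0.7]
width: 0.0612
grip_force: 0.0
(array([ 0.012, -0.029,  0.926]), array([-0.0009,  0.002 , -0.0021])) [0.44018765 0.38674275 0.09961141]
```

```bash
python3 -m inch '[0.012,-0.029,0.4,0,0,0,-0.3,0.012,-0.029,0.8,0,0,0,-0.3,0.012,-0.029,0.925,0,0,0,-0.3,0.012,-0.029,0.925,0,0,0,-0.3,0.012,-0.029,0.925,0,0,0,-0.3]' 
python3 -m inch '[0,0,0,0,0,0,1,0,0,0,0,0,0,1,0,0,0,0,0,0,1,0,0,0,0,0,0,1,0,0,0,0,0,0,1]' 15
python3 -m inch '[0,0,-0.3,0,0,0,1,0,0,-0.7,0,0,0,1,0,0,-1,0,0,0,1,0,0,-1,0,0,0,1]' 
python3 -m inch '[0,0,-1,0,0,-0.197,1,0,0,-1,0,0,-0.197,1,0,0,-1,0,0,-0.197,1,0,0,-1,0,0,-0.197,1,0,0,-1,0,0,-0.197,1,0,0,-1,0,0,-0.197,1]' 
python3 -m inch '[0,0,0,0,0,-0.197,1,0,0,0,0,0,-0.197,1,0,0,0,0,0,-0.197,1,0,0,0,0,0,-0.197,1,0,0,0,0,0,-0.197,1,0,0,0,0,0,-0.197,1]'
python3 - <<'E'
from h import *
print(mv(padP(.013,.111,.09),toolR(np.pi)))
E
```

```text
time_s: 34.93
tool_pos: [0.4387, 0.3856, 0.0091]
ee_rot: [-3.141, 0.006, 2.082]
force: [-0.4, -0.4, 0.3]
width: 0.061
grip_force: 0.0
time_s: 35.35
tool_pos: [0.4394, 0.3873, 0.0109]
ee_rot: [3.138, 0.005, 2.084]
force: [-1.5, -1.1, 6.9]
width: 0.0441
grip_force: 15.0
time_s: 35.68
tool_pos: [0.4426, 0.3906, 0.117]
ee_rot: [3.126, 0.004, 2.084]
force: [1.0, 0.6, 0.1]
width: 0.0439
grip_force: 15.0
time_s: 36.18
tool_pos: [0.4374, 0.3876, 0.2089]
ee_rot: [-3.139, 0.005, 2.705]
force: [-1.2, -0.8, -0.1]
width: 0.0444
grip_force: 15.0
time_s: 36.68
tool_pos: [0.4369, 0.3872, 0.2076]
ee_rot: [-3.136, 0.0, -2.962]
force: [0.1, -0.7, -1.2]
width: 0.0435
grip_force: 15.0
(array([-0.175, -4.999,  0.242]), array([-0.002 , -0.0827, -0.0016]))
```

```bash
python3 -m inch '[-0.03,-0.833,0,0,0,0,1,-0.03,-0.833,0,0,0,0,1,-0.03,-0.833,0,0,0,0,1]'
python3 -m inch '[-0.03,-0.833,0,0,0,0,1,-0.03,-0.833,0,0,0,0,1,-0.03,-0.833,0,0,0,0,1]'
python3 -m inch '[-0.03,-0.833,0,0,0,0,1,-0.03,-0.833,0,0,0,0,1,-0.03,-0.833,0,0,0,0,1]'
python3 -m inch '[-0.03,-0.833,0,0,0,0,1,-0.03,-0.833,0,0,0,0,1,-0.03,-0.833,0,0,0,0,1]'
python3 -m inch '[-0.03,-0.833,0,0,0,0,1,-0.03,-0.833,0,0,0,0,1,-0.03,-0.833,0,0,0,0,1]'
python3 -m inch '[-0.03,-0.833,0.2,-0.002,-0.0827,-0.0016,1,-0.03,-0.833,0.2,-0.002,-0.0827,-0.0016,1,-0.03,-0.833,0.2,-0.002,-0.0827,-0.0016,1,-0.03,-0.833,0.2,-0.002,-0.0827,-0.0016,1,-0.03,-0.833,0.2,-0.002,-0.0827,-0.0016,1]'
python3 - <<'E'
from h import *
print(mv(padP(.013,.111,.016),toolR(np.pi)))
E
```

```text
time_s: 36.93
tool_pos: [0.4562, 0.3006, 0.2081]
ee_rot: [-3.132, 0.0, -2.972]
force: [-0.2, 1.0, -0.3]
width: 0.0442
grip_force: 15.0
time_s: 37.18
tool_pos: [0.4744, 0.219, 0.209]
ee_rot: [-3.133, 0.001, -2.973]
force: [0.7, -0.1, -0.6]
width: 0.0438
grip_force: 15.0
time_s: 37.43
tool_pos: [0.4924, 0.1377, 0.2096]
ee_rot: [-3.133, 0.002, -2.972]
force: [0.3, -0.3, -0.7]
width: 0.044
grip_force: 15.0
time_s: 37.68
tool_pos: [0.5103, 0.0564, 0.2101]
ee_rot: [-3.133, 0.002, -2.972]
force: [0.0, -0.1, -0.6]
width: 0.044
grip_force: 15.0
time_s: 37.93
tool_pos: [0.5282, -0.0248, 0.2106]
ee_rot: [-3.133, 0.002, -2.971]
force: [0.6, 1.7, -0.3]
width: 0.0438
grip_force: 15.0
time_s: 38.35
tool_pos: [0.5443, -0.1005, 0.1909]
ee_rot: [3.139, 0.26, -2.96]
force: [0.0, 0.5, -0.5]
width: 0.044
grip_force: 15.0
(array([ 0.025, -0.011,  0.782]), array([ 0.0006,  0.0001, -0.0009]))
```

```bash
python3 -m inch '[0.025,-0.011,0.3,0,0,-0.001,1,0.025,-0.011,0.6,0,0,-0.001,1,0.025,-0.011,0.78,0,0,-0.001,1,0.025,-0.011,0.78,0,0,-0.001,1,0.025,-0.011,0.78,0,0,-0.001,1]'
python3 -m inch '[0,0,0.02,0,0,0,1,0,0,0.03,0,0,0,1,0,0,0.03,0,0,0,1,0,0,0.03,0,0,0,1]'
python3 -m inch '[0,0,0.015,0,0,0,1,0,0,0.015,0,0,0,1,0,0,0.015,0,0,0,1]'
python3 -m inch '[0,0,0.01,0,0,0,1,0,0,0.01,0,0,0,1,0,0,0.01,0,0,0,1]'
python3 - <<'E'
from h import *
print(mv(padP(.013,.111,.0),toolR(np.pi)))
E
```

```text
time_s: 38.77
tool_pos: [0.5626, -0.0963, 0.1147]
ee_rot: [3.14, 0.26, -2.95]
force: [-0.6, 0.5, -0.1]
width: 0.0439
grip_force: 15.0
time_s: 39.1
tool_pos: [0.5638, -0.0989, 0.1135]
ee_rot: [-3.14, 0.263, -2.952]
force: [-0.7, 0.9, -1.2]
width: 0.0443
grip_force: 15.0
time_s: 39.35
tool_pos: [0.5633, -0.0989, 0.1108]
ee_rot: [-3.141, 0.261, -2.953]
force: [0.7, 0.0, -0.4]
width: 0.0438
grip_force: 15.0
time_s: 39.6
tool_pos: [0.5635, -0.0987, 0.1096]
ee_rot: [-3.141, 0.261, -2.953]
force: [-0.1, -0.2, -0.7]
width: 0.044
grip_force: 15.0
(array([0.001, 0.008, 0.107]), array([0.0002, 0.0003, 0.0012]))
```

```bash
python3 -m inch '[0,0,0.01,0,0,0,1,0,0,0.01,0,0,0,1,0,0,0.01,0,0,0,1]'
python3 -m inch '[0,0,0.005,0,0,0,1,0,0,0.005,0,0,0,1,0,0,0.005,0,0,0,1]'
```

```text
time_s: 39.85
tool_pos: [0.564, -0.0987, 0.1088]
ee_rot: [-3.141, 0.261, -2.953]
force: [-0.5, -0.8, 0.4]
width: 0.0439
grip_force: 15.0
time_s: 40.1
tool_pos: [0.564, -0.0987, 0.1087]
ee_rot: [-3.141, 0.261, -2.952]
force: [-3.2, 0.2, 4.4]
width: 0.0436
grip_force: 15.0
```

```bash
python3 -m inch '[0,0,0,0,0,0,0,0,0,0,0,0,0,-0.2,0,0,-0.01,0,0,0,-0.2,0,0,-0.01,0,0,0,-0.2]'
python3 -m inch '[0,0,-0.3,0,0,0,-0.2,0,0,-0.7,0,0,0,-0.2,0,0,-1,0,0,0,-0.2,0,0,-1,0,0,0,-0.2]'
python3 -m inch '[0,1,0,0,0.083,0,-0.2,0,1,0,0,0.083,0,-0.2,0,1,0,0,0.083,0,-0.2,0,1,0,0,0.083,0,-0.2]'
python3 -m inch '[0,1,0,0,0,0,-0.2,0,1,0,0,0,0,-0.2,0,1,0,0,0,0,-0.2]'
python3 - <<'E'
from h import *
a=cv2.resize(get_image("scene")["frame"][120:255,140:325],None,fx=3,fy=3,interpolation=3)
b=cv2.resize(get_image("top")["frame"][165:295,340:510],None,fx=4.5,fy=4.5,interpolation=3)[:, :]
c=np.zeros((585,800,3),np.uint8)
c[:,:]=0; b=cv2.resize(b,(523,400)); a=cv2.resize(a,(277,202)); c[:400,:523]=b; c[:202,523:]=a
# rail crop
r=cv2.resize(get_image("scene")["frame"][230:350,230:350],(277,277)); c[210:487,523:]=r
cv2.imwrite("pics/q3.png",c[:,:,::-1])
E
```

```text
time_s: 40.43
tool_pos: [0.5638, -0.0985, 0.1092]
ee_rot: [-3.141, 0.261, -2.953]
force: [-0.0, 0.8, -0.6]
width: 0.0563
grip_force: 0.0
time_s: 40.77
tool_pos: [0.542, -0.1054, 0.2137]
ee_rot: [-3.133, 0.272, -2.951]
force: [1.0, -0.5, 0.9]
width: 0.0565
grip_force: 0.0
time_s: 41.1
tool_pos: [0.52, -0.0015, 0.205]
ee_rot: [3.14, -0.001, -2.947]
force: [0.3, 0.4, -0.1]
width: 0.0565
grip_force: 0.0
time_s: 41.35
tool_pos: [0.4995, 0.0956, 0.2049]
ee_rot: [3.14, -0.0, -2.951]
force: [0.5, -0.7, -0.1]
width: 0.0563
grip_force: 0.0
```

View pics/q3.png

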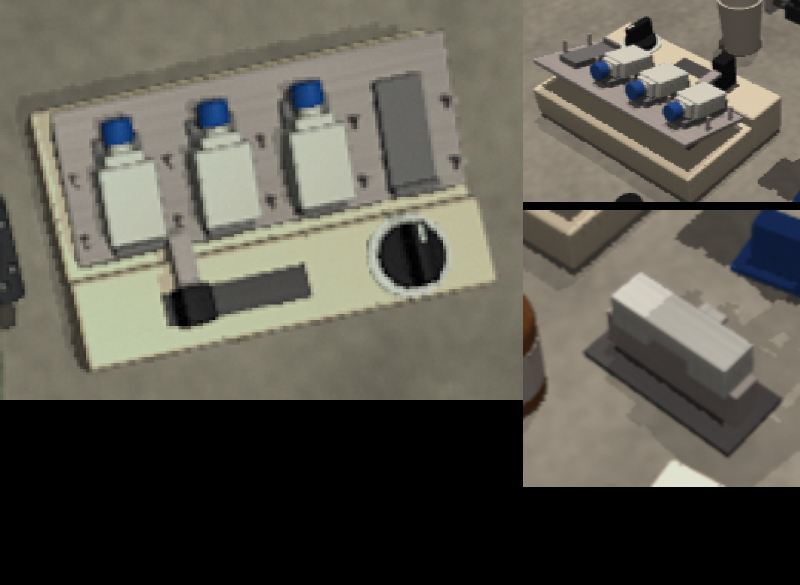

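All three bottles lie flat on pads 1–3 with their caps uphill, at (118,130), (213,113) and (307,95), and their bases at the lips. The brace is still flat on the rail, the lock is at its stop, and the knob is at about (410,256).

Run:
```python
from h import *
dt=get_image("top");ds=get_image("scene")
for n,d in(("t",dt),("s",ds)):
    f=d["frame"];h=cv2.cvtColor(f,cv2.COLOR_RGB2HSV); k,l,s,c=cv2.connectedComponentsWithStats(((h[...,0]>100)&(h[...,0]<125)&(h[...,1]>150)&(f[...,2]>60)).astype(np.uint8)); print(n,[(int(s[i,4]),c[i].round().tolist()) for i in range(1,k) if s[i,4]>25])
Q=lambda u,v:(340+(u+.5)*170/523-.5,165+(v+.5)*130/400-.5)
nrm=np.array([-np.sin(.26),0,np.cos(.26)])
for q in((138,247),(232,229),(326,209)):
    print("base",((onplane(dt,*Q(*q),.026)-.026*nrm)*1000).round(1))
k=np.array([.5209,-.3207])
for z in(.095,.1,.105,.11,.115): print(z,((proj(ds,[[*k,z]])[0]-[140,120]+.5)*4.3).round(), (ray(dt,*[340+613.5/4.6-.5,165+383.5/4.6-.5],z)[:2]).round(4))
print(mv([.5209,-.3207,.2],R.from_euler("xyz",[np.pi,0,.185+np.pi])))
```

```text
t [(70, [439.0, 195.0]), (68, [409.0, 202.0]), (69, [378.0, 207.0]), (66, [160.0, 244.0]), (499, [297.0, 280.0])]
s [(99, [190.0, 166.0]), (108, [214.0, 179.0]), (112, [240.0, 194.0]), (286, [347.0, 238.0]), (140, [332.0, 255.0]), (523, [385.0, 264.0]), (136, [463.0, 381.0])]
base [-16.6 113.5  91.3]
base [-18.1  40.8  90.9]
base [-18.  -32.5  90.9]
0.095 [338.  93.] [ 0.5196 -0.3141]
0.1 [337.  85.] [ 0.5192 -0.3125]
0.105 [336.  77.] [ 0.5189 -0.3108]
0.11 [335.  70.] [ 0.5185 -0.3092]
0.115 [333.  62.] [ 0.5182 -0.3076]
(array([ 0.575, -4.089,  0.059]), array([-0.0004,  0.0001,  0.001 ]))
```

```bash
python3 -m inch '[0.115,-0.82,0,0,0,0,0.15,0.115,-0.82,0,0,0,0,0.15,0.115,-0.82,0,0,0,0,0.15]' 30
python3 -m inch '[0.115,-0.82,0,0,0,0,0.15,0.115,-0.82,0,0,0,0,0.15,0.115,-0.82,0,0,0,0,0.15]'
python3 -m inch '[0.115,-0.82,0,0,0,0,0.15,0.115,-0.82,0,0,0,0,0.15,0.115,-0.82,0,0,0,0,0.15]'
python3 -m inch '[0.115,-0.82,0,0,0,0,0.15,0.115,-0.82,0,0,0,0,0.15,0.115,-0.82,0,0,0,0,0.15]'
python3 -m inch '[0.115,-0.82,0,0,0,0,0.15,0.115,-0.82,0,0,0,0,0.15,0.115,-0.82,0,0,0,0,0.15,0.115,-0.82,0,0,0,0,0.15,0.115,-0.82,0,0,0,0,0.15]'
python3 - <<'E'
from h import *
print(mv([.5209,-.3207,.094],R.from_euler("xyz",[np.pi,0,.185+np.pi])),get_state()["qpos"])
E
```

```text
time_s: 41.85
tool_pos: [0.5056, 0.0027, 0.2059]
ee_rot: [-3.137, 0.0, -2.961]
force: [1.1, 0.5, -0.1]
width: 0.0412
grip_force: 0.0
time_s: 42.1
tool_pos: [0.5093, -0.0803, 0.206]
ee_rot: [-3.137, 0.0, -2.961]
force: [-0.4, 0.7, 0.2]
width: 0.0402
grip_force: 0.0
time_s: 42.35
tool_pos: [0.5131, -0.1627, 0.206]
ee_rot: [-3.137, 0.0, -2.961]
force: [0.9, -0.9, -0.3]
width: 0.0402
grip_force: 0.0
time_s: 42.6
tool_pos: [0.5168, -0.2451, 0.2059]
ee_rot: [-3.137, 0.0, -2.96]
force: [0.5, -0.1, 0.2]
width: 0.0401
grip_force: 0.0
time_s: 43.02
tool_pos: [0.5208, -0.3202, 0.2054]
ee_rot: [3.14, -0.0, -2.954]
force: [0.1, -0.7, -0.7]
width: 0.0399
grip_force: 0.0
(array([ 0.   , -0.007,  1.114]), array([ 0.0004, -0.    ,  0.0007])) [-6.93096106e-01  2.83446399e-01  1.44703274e+00  7.77254942e-04
  1.41205438e+00 -2.45128206e+00]
```

```bash
python3 -m inch '[0,-0.007,0.3,0,0,0,0.15,0,-0.007,0.6,0,0,0,0.15,0,-0.007,0.9,0,0,0,0.15,0,-0.007,0.95,0,0,0,0.15,0,-0.007,0.95,0,0,0,0.15]'
python3 -m inch '[0,0,0.08,0,0,0,0.15,0,0,0.13,0,0,0,0.15,0,0,0.16,0,0,0,0.15,0,0,0.16,0,0,0,0.15]'
python3 -m inch '[0,0,0,0,0,0,1,0,0,0,0,0,0,1,0,0,0,0,0,0,1,0,0,0,0,0,0,1,0,0,0,0,0,0,1]' 30
```

```text
time_s: 43.43
tool_pos: [0.5198, -0.3182, 0.1083]
ee_rot: [3.137, -0.004, -2.951]
force: [1.1, 0.7, 0.5]
width: 0.0401
grip_force: 0.0
time_s: 43.77
tool_pos: [0.5219, -0.3213, 0.0955]
ee_rot: [-3.141, 0.001, -2.953]
force: [0.3, 0.3, -0.8]
width: 0.0401
grip_force: 0.0
time_s: 44.18
tool_pos: [0.522, -0.3227, 0.0954]
ee_rot: [-3.138, 0.001, -2.953]
force: [0.1, -4.5, -2.6]
width: 0.0139
grip_force: 30.0
```

```bash
python3 -m inch '[0,-0.015,0,0,0,0,1,0,-0.015,0,0,0,0.04,1,0,-0.015,0,0,0,0.08,1,0,-0.015,0,0,0,0.12,1,0,-0.015,0,0,0,0.16,1,0,-0.015,0,0,0,0.2,1,0,-0.015,0,0,0,0.22,1]'
python3 -m inch '[0,0,0,0,0,0.03,1,0,0,0,0,0,0.06,1,0,0,0,0,0,0.09,1,0,0,0,0,0,0.12,1,0,0,0,0,0,0.145,1,0,0,0,0,0,0.145,1]'
```

```text
time_s: 44.77
tool_pos: [0.5221, -0.3223, 0.0954]
ee_rot: [3.141, 0.001, 2.634]
force: [-0.1, 0.2, 1.1]
width: 0.0136
grip_force: 30.0
time_s: 45.27
tool_pos: [0.5223, -0.3221, 0.0954]
ee_rot: [3.14, 0.0, 2.182]
force: [0.8, 2.0, 2.8]
width: 0.0139
grip_force: 30.0
```

```bash
python3 -m inch '[0,0,0,0,0,0.012,1,0,0,0,0,0,0.012,1,0,0,0,0,0,0.012,1]'
python3 -m inch '[0,0,0,0,0,0,0.15,0,0,0,0,0,0,0.15,0,0,0,0,0,0,0.15,0,0,0,0,0,0,0.15]'
python3 -m inch '[0,0,-0.3,0,0,0,0.15,0,0,-0.7,0,0,0,0.15,0,0,-1,0,0,0,0.15,0,0,-1,0,0,0,0.15]'
python3 -m inch '[0.8,0,-0.3,0,0,0,0.15,0.8,0,-0.3,0,0,0,0.15,0.8,0,-0.3,0,0,0,0.15,0.8,0,-0.3,0,0,0,0.15]'
python3 - <<'E'
from h import *
print(get_state()["tool_pos"],get_state()["ee_rot"])
a=cv2.resize(get_image("scene")["frame"][110:260,140:400],(600,346),interpolation=3)
b=cv2.resize(get_image("top")["frame"][165:295,240:510],(530,255),interpolation=3)
c=np.zeros((600,600,3),np.uint8); c[:346]=a; c[345:,:530]=b; cv2.imwrite("pics/fin.png",c[:,:,::-1])
E
```

```text
time_s: 45.52
tool_pos: [0.5223, -0.3221, 0.0954]
ee_rot: [3.14, 0.0, 2.148]
force: [0.4, 3.2, 3.4]
width: 0.0137
grip_force: 30.0
time_s: 45.85
tool_pos: [0.5213, -0.3228, 0.0944]
ee_rot: [-3.141, -0.0, 2.146]
force: [0.8, -0.5, -0.4]
width: 0.037
grip_force: 0.0
time_s: 46.18
tool_pos: [0.5254, -0.326, 0.2033]
ee_rot: [3.137, 0.014, 2.146]
force: [1.4, -0.3, 0.2]
width: 0.0395
grip_force: 0.0
time_s: 46.52
tool_pos: [0.4779, -0.2547, 0.2255]
ee_rot: [3.141, 0.002, 2.148]
force: [-0.5, 0.5, 0.7]
width: 0.04
grip_force: 0.0
[ 0.47786716 -0.25465144  0.22551056] [3.14108284e+00 2.15032934e-03 2.14770562e+00]
```

View pics/fin.png

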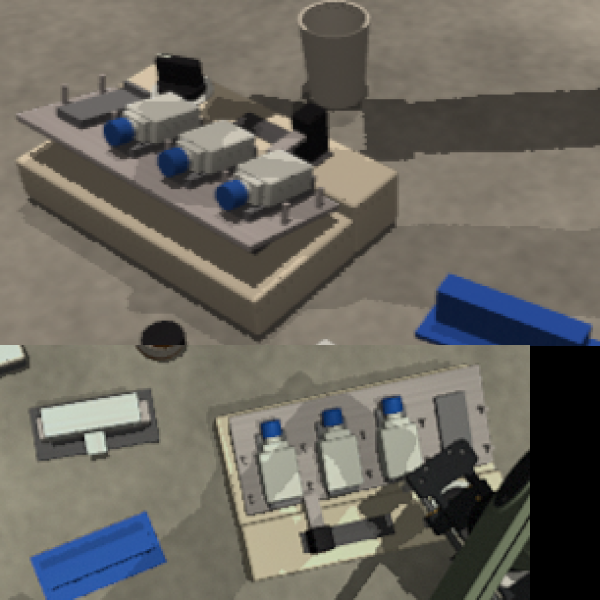

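The knob bar in the scene crop at (180,75) is now turned across the ledge. The bottles, brace and lock are all in place and the robot touches nothing, so I'll hand it in.

```bash
python3 -c "
from bench import *
print(close_job())"
```

```text
the job is handed in; nothing more can be done
None
```

The job is handed in with no verdict returned: by my measurements the lock is at its left stop, the brace is flat on the grey rail, all three bottles found are on pads 1–3 with caps uphill, and the knob has turned about 1.18 rad, past its detent.

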